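Make up a spacer pack under the hold-down clamp

TASK

Swing the clamp arm right back and lift the lid of the blue parts case until each rests on its stop; then, on the fixture's round plate, build a centred stack: the green base disc first, then every brass spacer disc that is in the case, then the red cap disc on top. Finally swing the clamp arm down so that its rubber foot rests on the red cap disc and let go, leaving the case lid open and the other things on the bench where they are. If a disc gets knocked, put it right.

Things in the scene. Friction and masses are not known exactly. Their poses are not given: they have to be found in the camera images.
- case: blue steel parts case fixed to the bench, 190 (x) x 300 (y) x 50 mm high, walls and floor 5 mm thick, holding the brass spacer discs in one row along its y; origin at the centre of its underside, x pointing away from its front (handle) side to its hinge side, z up; it stands a little turned
- lid (a joint): angle of the case lid (a plate 190 x 300 x 8 mm, 0.3 kg, hinged along the case's far (+x) top rim, axis along the case's +y): 0 shut, grows as it lifts, 1.9 rad fully open, leaning back on its stop. Let go below about 1.6 rad it falls shut, beyond that it falls open
- lid_hinge (a point): point on the lid's hinge line, midway along it, 54.5 mm above the bench
- lid_handle (a point): centre of the lid's orange grip roller: 16 mm diameter, 40 mm long, parallel to the hinge, held at its middle by a 12 mm wide tongue that stands out 35 mm in front of the lid's front edge; 225 mm from the hinge. Pinched by its two ends it can turn between the fingers
- fixture: grey hold-down fixture fixed to the bench: base 200 x 130 x 12 mm reaching from 65 mm before to 135 mm behind its origin, with the round aluminium plate on it and, 100 mm behind the plate's centre (+x), a post 107 mm high and 36 mm wide that carries the clamp arm; origin on the bench right under the plate's centre, x pointing from the plate to the post, z up; it stands a little turned
- plate_top (a point): centre of the top face of the round aluminium plate (80 mm diameter), 20 mm above the bench; the stack is built here
- clamp_angle (a joint): angle of the clamp arm about its pivot (axis along the fixture's +y): 0 level over the plate, negative lower, -0.3 its lower stop, grows as it lifts, 1.9 rad swung right back beyond upright on its rear stop. A steel bar 14 mm wide of 0.17 kg that falls by its own weight, slowly, and so presses its foot on what lies below with about 1 N
- clamp_hinge (a point): pivot of the clamp arm, 92 mm above the bench, 100 mm from the plate's axis
- clamp_handle (a point): centre of the orange grip roller at the arm's end: 16 mm diameter, 36 mm long, parallel to the pivot, held at its middle by the 14 mm wide bar; 150 mm from the pivot. Pinched by its two ends it can turn between the fingers
- clamp: the clamp arm itself; its origin lies on its pivot (same point as clamp_hinge), its handle end along its own -x
- clamp_foot (a point): black rubber foot under the clamp arm, 20 mm diameter, 12 mm high, 100 mm from the pivot; the point is the centre of its pressing face, 18 mm below the arm's centre line when level
- base_disc: green painted steel flat disc, 54 mm diameter, 12 mm thick, alike on both faces, with a small dark dot in the middle of each; origin at the centre of the solid disc (half its thickness above its underside), z through its faces; 0.2 kg, lies on the bench
- cap_disc: red painted steel flat disc, 54 mm diameter, 12 mm thick, alike on both faces, with a small dark dot in the middle of each; origin at the centre of the solid disc (half its thickness above its underside), z through its faces; 0.2 kg, lies on the bench
- spacer1: brass flat disc, 54 mm diameter, 10 mm thick, alike on both faces, with a small dark dot in the middle of each; origin at the centre of the solid disc (half its thickness above its underside), z through its faces; 0.16 kg, one of two to four alike, each starting flat on the case's floor, 5 mm above the bench, in a row of 66 mm pitch; absent in some starts
- spacer2: brass flat disc, 54 mm diameter, 10 mm thick, alike on both faces, with a small dark dot in the middle of each; origin at the centre of the solid disc (half its thickness above its underside), z through its faces; 0.16 kg, one of two to four alike, each starting flat on the case's floor, 5 mm above the bench, in a row of 66 mm pitch; absent in some starts
- spacer3: brass flat disc, 54 mm diameter, 10 mm thick, alike on both faces, with a small dark dot in the middle of each; origin at the centre of the solid disc (half its thickness above its underside), z through its faces; 0.16 kg, one of two to four alike, each starting flat on the case's floor, 5 mm above the bench, in a row of 66 mm pitch; absent in some starts
- spacer4: brass flat disc, 54 mm diameter, 10 mm thick, alike on both faces, with a small dark dot in the middle of each; origin at the centre of the solid disc (half its thickness above its underside), z through its faces; 0.16 kg, one of two to four alike, each starting flat on the case's floor, 5 mm above the bench, in a row of 66 mm pitch; absent in some starts
- tape_roll: white tape roll, 70 mm diameter, 22 mm high, lying flat on the bench near the discs; not part of the job; origin at its underside
- grease_tin: blue grease tin, 56 mm diameter, 50 mm high, standing; not part of the job; origin at its underside
- screwdriver: screwdriver lying on the bench; not part of the job; origin at its underside
- wrench: steel wrench lying on the bench; not part of the job; origin at its underside
- paint_tin: yellow paint tin, 76 mm diameter, 90 mm high; not part of the job; origin at its underside
- brush_pot: white plastic pot, 80 mm diameter, 100 mm high; not part of the job; origin at its underside
Things that resemble listed ones, but are neither listed nor needed, are in the scene too. Several things have the shape of the cap_disc; the one meant has the colours described above. There is more than one size of the base_disc; the one meant has the size given above.

How it is judged:
On the way, in this order (a step that is already met when the one before it is completed fails the run):
1. the case lid is fully open on its stop and the clamp arm swung right back on its stop (value of joint each of lid, clamp_angle above 1.78 rad), for 0.2 s.
2. the green base disc lies flat and centred on the plate (horizontal distance between base_disc and plate_top below 0.008 m and angle between the z axis of base_disc and the z axis of plate_top, either way round below 0.06 rad and linear speed of base_disc below 0.03 m/s and z of base_disc in the frame of plate_top below 0.009 m), for 0.2 s.
3. every brass spacer lies flat and centred on the stack over the green disc (all of step 2 and horizontal distance between each of spacer1, spacer2, spacer3, spacer4 and plate_top below 0.008 m and angle between the z axis of each of spacer1, spacer2, spacer3, spacer4 and the z axis of plate_top, either way round below 0.06 rad and linear speed of each of spacer1, spacer2, spacer3, spacer4 below 0.03 m/s and z of each of spacer1, spacer2, spacer3, spacer4 in the frame of plate_top above 0.014 m), for 0.2 s.
4. the red cap disc lies flat and centred on top of the spacers (all of step 3 and horizontal distance between cap_disc and plate_top below 0.008 m and angle between the z axis of cap_disc and the z axis of plate_top, either way round below 0.06 rad and linear speed of cap_disc below 0.03 m/s and z of cap_disc in the frame of plate_top above 0.034 m), for 0.2 s.
5. the clamp arm is down with its foot on the red cap disc (all of step 4 and contact force between clamp and cap_disc above 0.2 N and value of joint clamp_angle below 0.4 rad), for 0.2 s.
At the end, for the whole second after the job is handed in: Green disc on the plate, all brass spacers on it, red disc on top, each flat (0.06 rad), at rest, within 8 mm of the plate's centre; the clamp foot rests on the red disc (over 0.2 N), arm still; the case lid stands open on its stop (beyond 1.78 rad) (all of step 5 and value of joint lid above 1.78 rad and velocity of joint clamp_angle below 0.05 rad/s); the robot touches nothing.
It fails at once if the tape roll, grease tin, screwdriver, wrench, paint tin or pot was shoved more than 5 cm (distance of any of tape_roll, grease_tin, screwdriver, wrench, paint_tin, brush_pot from where it was at the start of the episode above 0.05 m).
It fails at once if the grease tin, paint tin or pot was knocked over (angle between any of grease_tin, paint_tin, brush_pot's own z axis and vertical above 0.6 rad).
Of spacer1, spacer2, spacer3, spacer4 only 2 to 4 are there at a start; the rules pass over those that are not, and their reading is None.
At some moment in a run one of cap_disc may be knocked a few centimetres aside while the robot is not near it.
Once in a run the grip may slacken for a moment while it holds something.
It also fails if it takes over 210 s, if anything falls off the work surface, if the arm or the gripper's body presses on something with over 40 N, if the wrist force passes 120 N, or if a joint passes its speed limit or range.

ROBOT

A 6-joint arm with a two-finger parallel gripper is mounted at the origin on the work surface. World frame = base frame: x ahead of the robot, y to its left, z up, the work surface at z = 0. Lengths are in m, angles in rad, forces in N, time in s.
With the tool pointing down it reaches from about 0.425 to 0.95 m from the base axis. Payload 14.7 kg.
Tool frame: the origin (TCP) lies midway between the tips of the shut fingers; the grasp point (between the pads) lies 19 mm behind it; z points along the fingers, y is the line along which they close (so a half turn about z gives the same grasp; the last joint's range is limited). The gripper opens to 85 mm and grips with 20 to 120 N. Pads are 22 mm wide; open, the fingers measure 114 mm over their backs; the gripper's body (76 mm by 85 mm) begins 54 mm behind the grasp point. The pads swing forward as they close: fully open they stand 13 mm farther back than shut.
Start: joints at [1.263, 0.48, 1.596, -0, 1.065, -0.047], TCP at [0.168, 0.628, 0.231] pointing down, gripper open.
Joint ranges: [-2.75, 2.75], [-0.82, 2.05], [0.23, 2.67], [-1.56, 4.7], [0.09, 2.69], [-2.92, 2.92]. Speed limits (rad/s): [1.89, 1.89, 2.39, 3.01, 3.01, 3.01].

INTERFACE

Orientations are given as a 3x3 rotation matrix whose columns are the frame's x, y, z axes.
In Python, from plant import observe, snapshot, camera_info, hand_in gives the robot as it stands.
- The arm moves only by the tool drive_tool, never from a script. Its argument "steps" is a list of rows, each an object with "linear": the shift along the tool's x, y, z in cm, a list of three; "rot": the turn, a rotation vector about the tool's x, y, z in degrees, a list of three; "grip": the opening, from 0 (shut) to 1 (fully open). A call has 1 to 8 rows; each row is the pose to reach, as a shift and turn from the pose commanded when the call began, along the tool's axes at that moment; what a row does not reach only later rows make up. A row lasts 1/8 s, in which the tool goes at most 62.5 mm and 10.7 degrees, less where a joint would pass 70% of its speed; a pose out of reach is approached as far as the arm can. A call with a gripper value outside its range is refused whole. The fingers move at their own pace and stop on an object; "newtons" is the grip in N (left out, the last holds). Time passes only in rows, so rows that repeat a pose let the fingers close. It gives the time, the measured TCP pose, the force, the opening and the grip force at its end, in the units of the state.
- observe(): the state, without advancing time (a new reading comes with each control period).
- snapshot(name): name is "scene" or "top" or "wrist"; returns the picture (480x640x3 uint8, red, green, blue); there is no depth.
- camera_info(name): a dict with "vertical_fov" (degrees; the focal length in pixels is half the picture's height over the tangent of half this angle, whatever the lens; pixels are square), "cx", "cy" (the principal point, pixels), "distortion" ([k1, k2, p1, p2, k3] as OpenCV has them; the pictures are not rectified), "rvec" (rotation vector, rad) and "tvec" (3), from world to camera coordinates, as OpenCV has them; the wrist camera has in their place "hand_eye" (4x4, takes a point from camera to tool coordinates, whose origin is the TCP and whose axes are the flange's). Camera axes: x right, y down, z forward; pixel columns grow to the right and rows downward; lengths in m; the calibration is good to about 2 mm. A picture is of the moment at which its call begins: read the wrist's pose just before it. camera_info takes no time and is no camera call.
- hand_in(): hands the job in; it is judged then, once.
The state is a dict: "time_s": time; "qpos": joint angles; "qd": joint speeds; "joint_torque": joint torques, N m; "eef_pos": TCP position; "tcp_rot": TCP orientation; "contact_force": force on the tool from outside, world axes, zero at the start; "torque": the same for the moment, N m; "width": opening from 0.0 (shut) to 1.0 (fully open); "gripper_force": force on a finger pad.
Only numpy, scipy, OpenCV 4.12 (cv2) and the standard library are available. Lean on these libraries where they do the work, as an engineer would, in place of code of your own. Each camera call takes 0.05 s, during which the arm holds its last target. There are 200 camera calls.

## Working session

There is one attempt and no reset: what is moved stays moved. The work goes in short steps, Python scripts to look and compute and a tool call to move; the robot and the scene stay as the last step left them, time stands still between calls to the robot, and variables do not carry over. Pictures are saved under pics/ and viewed, at most 14 in all, crops included, and the job is handed in when it is done.

Besides the shell and the picture viewer there is one more tool, called by a JSON object that holds its "op" and its "data", one argument or row to a line. drive_tool: Moves the arm, as the interface text tells. Its arguments: {"type":"object","properties":{"steps":{"type":"array","items":{"type":"object","properties":{"linear":{"type":"array","items":{"type":"number"}},"rot":{"type":"array","items":{"type":"number"}},"grip":{"type":"number"}}}},"newtons":{"type":"number"}},"required":["steps"]}

```bash
mkdir -p pics; ls
python3 - <<'E'
from plant import *
import cv2,pprint
for n in ("scene","top"):
    cv2.imwrite(f"pics/{n}0.png",snapshot(n)[:,:,::-1])
for n in ("scene","top","wrist"): pprint.pprint(camera_info(n))
pprint.pprint(observe())
E
```

```text
pics
{'cx': 319.86909132911774,
 'cy': 239.72819382931752,
 'distortion': array([-0.09699005,  0.        ,  0.        ,  0.        ,  0.        ]),
 'rvec': array([ 1.68026308,  1.53127075, -0.80067108]),
 'tvec': array([-0.04613552, -0.22675377,  1.60077714]),
 'vertical_fov': 51.69410410239641}
{'cx': 329.70481678324484,
 'cy': 236.4634859646122,
 'distortion': array([0.04943308, 0.        , 0.        , 0.        , 0.        ]),
 'rvec': array([ 2.19111058, -2.1852137 ,  0.07466934]),
 'tvec': array([-0.0255461 ,  0.49052532,  1.26555391]),
 'vertical_fov': 47.84153772790552}
{'cx': 321.59799974024946,
 'cy': 239.6659680174518,
 'distortion': array([-0.06238574,  0.        ,  0.        ,  0.        ,  0.        ]),
 'hand_eye': array([[-6.32157597e-04, -9.51666485e-01, -3.07132710e-01,
         7.86911452e-02],
       [ 9.99999102e-01, -9.64534905e-04,  9.30407295e-04,
         8.42203624e-04],
       [-1.18167766e-03, -3.07131846e-01,  9.51666240e-01,
        -1.41675651e-01],
       [ 0.00000000e+00,  0.00000000e+00,  0.00000000e+00,
         1.00000000e+00]]),
 'vertical_fov': 70.94617096912052}
{'contact_force': array([-0.44727292,  0.3529509 , -0.9654227 ]),
 'eef_pos': array([0.16748183, 0.62770425, 0.2307302 ]),
 'gripper_force': 0.0,
 'joint_torque': array([ 1.38632509e-03, -9.52253509e+01, -4.31043720e+01, -1.65594060e-04,
        5.40496330e-03,  7.76352158e-05]),
 'qd': array([ 0.00063299, -0.00078641,  0.00108026,  0.00199423, -0.00184484,
       -0.00063862]),
 'qpos': array([ 1.26339077e+00,  4.80804902e-01,  1.59676563e+00,  1.37068620e-05,
        1.06507773e+00, -4.66021532e-02]),
 'tcp_rot': array([[-9.66181404e-01,  2.57863113e-01, -3.30840325e-04],
       [ 2.57863318e-01,  9.66180886e-01, -1.00248911e-03],
       [ 6.11466343e-05, -1.05389792e-03, -9.99999443e-01]]),
 'time_s': 0.1,
 'torque': array([-0.00494283, -0.02307454,  0.00366329]),
 'width': 1.002587792744653}
```

View pics/scene0.png

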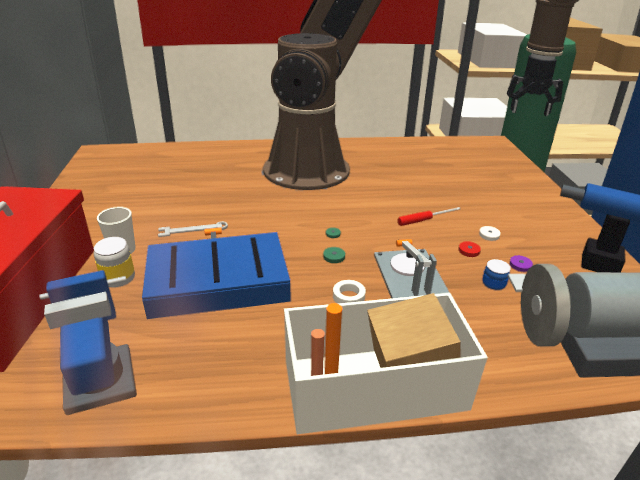

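View pics/top0.png

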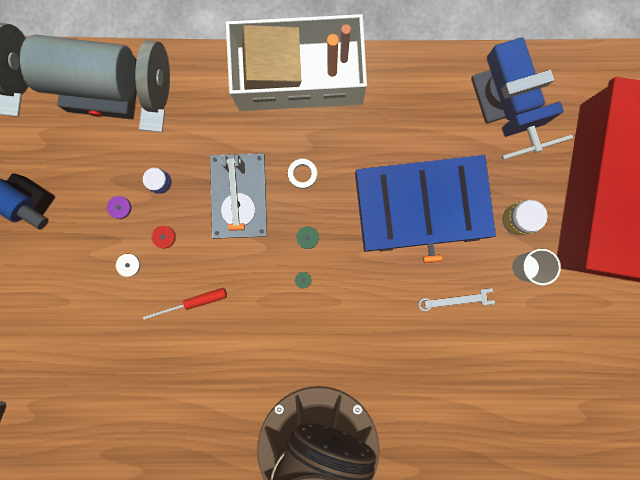

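The top view shows the case (lid shut, roller ~(432,258)), the fixture (plate ~(238,210), roller ~(236,227)), the green base at ~(307,237) with the smaller green one at (303,280), and the red cap at ~(163,237). I'll enlarge these to measure.

```bash
cat > h.py <<'E'
import numpy as np, cv2
from plant import *
from scipy.spatial.transform import Rotation as R
def K(i):
    f=240/np.tan(np.radians(i["vertical_fov"]/2)); return np.array([[f,0,i["cx"]],[0,f,i["cy"]],[0,0,1]])
def pose(n,o=None):
    i=camera_info(n)
    if "rvec" in i:
        r=cv2.Rodrigues(i["rvec"])[0]; return i,r,i["tvec"]
    o=o or observe(); H=i["hand_eye"]; T=np.eye(4);T[:3,:3]=o["tcp_rot"];T[:3,3]=o["eef_pos"]
    M=np.linalg.inv(T@H); return i,M[:3,:3],M[:3,3]
def pix2w(n,uv,z,o=None):
    i,r,t=pose(n,o); u=cv2.undistortPoints(np.array(uv,float).reshape(-1,1,2),K(i),i["distortion"])[:,0]
    d=np.c_[u,np.ones(len(u))]@r; c=-r.T@t; s=(z-c[2])/d[:,2]; return c+s[:,None]*d
def w2pix(n,p,o=None):
    i,r,t=pose(n,o); return cv2.projectPoints(np.array(p,float).reshape(-1,3),cv2.Rodrigues(r)[0],t,K(i),i["distortion"])[0][:,0]
def tool(dw,o=None):  # world shift (m) -> tool cm
    o=o or observe(); return np.round(o["tcp_rot"].T@np.array(dw)*100,2)
def goto(p,Rw=None,o=None):
    o=o or observe(); print("lin cm",tool(np.array(p)-o["eef_pos"],o), "rot deg",None if Rw is None else np.round(np.degrees(R.from_matrix(o["tcp_rot"].T@Rw).as_rotvec()),2))
def down(yaw): # tool z down, tool y (closing line) at yaw (deg) in world
    a=np.radians(yaw); y=np.array([np.cos(a),np.sin(a),0]);z=np.array([0,0,-1.]); return np.c_[np.cross(y,z),y,z]
def blob(im,lo,hi,box):
    x0,y0,x1,y1=box; h=cv2.cvtColor(im[y0:y1,x0:x1],cv2.COLOR_RGB2HSV)
    m=cv2.inRange(h,np.array(lo),np.array(hi)); c=max(cv2.findContours(m,0,1)[0],key=cv2.contourArea)
    c=cv2.convexHull(c); e=cv2.fitEllipse(c); return (e[0][0]+x0,e[0][1]+y0),e[1]
E
python3 - <<'E'
from h import *
im=cv2.imread("pics/top0.png")
a=cv2.resize(im[140:270,130:330],None,fx=4,fy=4,interpolation=cv2.INTER_CUBIC); cv2.imwrite("pics/a.png",a)
b=cv2.resize(im[145:275,345:505],None,fx=4.5,fy=4.5,interpolation=cv2.INTER_CUBIC);cv2.imwrite("pics/b.png",b)
rgb=im[:,:,::-1].copy()
for nm,lo,hi,box in [("green",(65,80,30),(95,255,255),(290,220,325,255)),("green small",(65,80,30),(95,255,255),(290,265,315,292)),("red",(0,190,120),(4,255,255),(145,220,182,252))]:
    c,e=blob(rgb,lo,hi,box); print(nm,c,e,pix2w("top",[c],0.012))
for nm,box,z in [("clamp roller",(222,220,250,233),.092),("lid roller",(420,252,446,266),.0545)]:
    c,e=blob(rgb,(8,200,150),(18,255,255),box); print(nm,c,e,pix2w("top",[c],z))
E
```

```text
green (307.38150215148926, 236.98007583618164) (20.69269371032715, 21.292028427124023) [[0.48951    0.02882832 0.012     ]]
green small (302.89198207855225, 279.756573677063) (14.447358131408691, 15.40804386138916) [[0.38815607 0.03887386 0.012     ]]
red (163.14720344543457, 236.58914375305176) (21.298051834106445, 21.947481155395508) [[0.48950632 0.36973091 0.012     ]]Traceback (most recent call last):
  File "<stdin>", line 9, in <module>
  File "h.py", line 26, in blob
    c=cv2.convexHull(c); e=cv2.fitEllipse(c); return (e[0][0]+x0,e[0][1]+y0),e[1]
                           ~~~~~~~~~~~~~~^^^
cv2.error: OpenCV(4.12.0) /io/opencv/modules/imgproc/src/shapedescr.cpp:361: error: (-201:Incorrect size of input array) There should be at least 5 points to fit the ellipse in function 'fitEllipseNoDirect'
```

View pics/a.png

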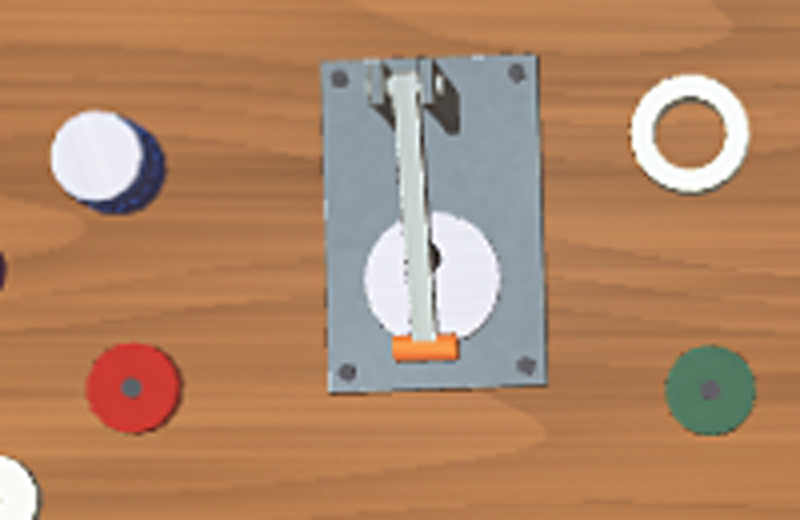

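View pics/b.png

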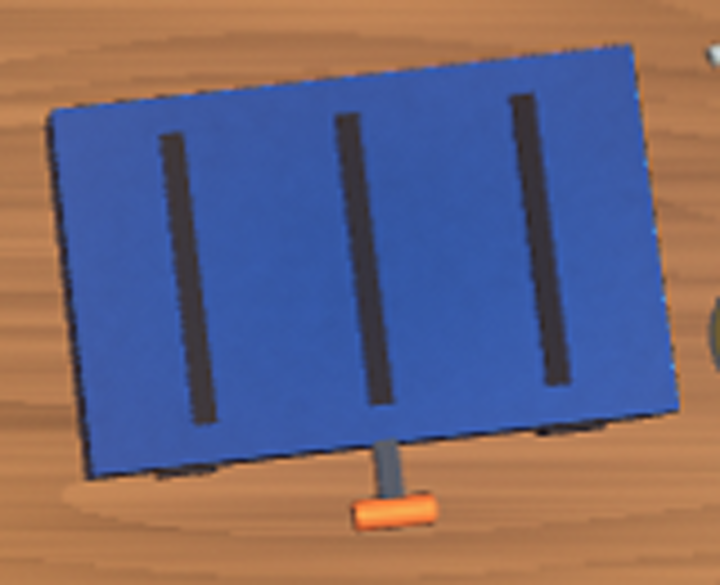

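Crop a: plate centre ≈(432,279), base corners (321,62),(539,55),(547,385),(329,394), clamp roller ≈(426,348). Crop b: lid corners (50,110),(632,46),(679,411), lid roller ≈(395,511).

Run:
```python
from h import *
np.set_printoptions(precision=4,suppress=True)
A=lambda p:(np.array(p,float)+.5)/4-.5+[130,140]
B=lambda p:(np.array(p,float)+.5)/4.5-.5+[345,145]
pl=pix2w("top",[A((432,279))],.02)[0]; print("plate",pl, "edges",np.linalg.norm(np.diff(pix2w("top",A([(364,279),(500,279)]),.02),axis=0)))
c=pix2w("top",A([(321,62),(539,55),(547,385),(329,394)]),.012); print(c,[np.linalg.norm(c[i]-c[i-1]) for i in range(4)])
x=(c[0]-c[3]+c[1]-c[2]);x/=np.linalg.norm(x); print("fix x",np.degrees(np.arctan2(x[1],x[0])),"plate from corners",c.mean(0)-.035*x)
for z in (.04,.048,.06,.092):
    r=pix2w("top",[A((426,348))],z)[0]; h=pl+.1*x; print("clamp roller",z,r,"along",(r-h)@x, "expected",-np.sqrt(.15**2-(z-.092)**2))
l=pix2w("top",B([(50,110),(632,46),(679,411)]),.0585); print("lid",l,np.linalg.norm(l[0]-l[1]),np.linalg.norm(l[1]-l[2]))
y=l[0]-l[1]; y/=np.linalg.norm(y); print("case y dir",np.degrees(np.arctan2(y[1],y[0])))
x2=l[1]-l[2];print("case x dir",np.degrees(np.arctan2(x2[1],x2[0])))
r=pix2w("top",[B((395,511))],.0545)[0]; h=(l[0]+l[1])/2; print("lid roller",r,"hinge",h,"dist",np.linalg.norm((r-h)[:2]))
```

```text
plate [0.554  0.1938 0.02  ] edges 0.08019915519272006
[[0.6851 0.263  0.012 ]
 [0.6901 0.1329 0.012 ]
 [0.4919 0.1262 0.012 ]
 [0.4862 0.2551 0.012 ]] [np.float64(0.19910055574381702), np.float64(0.13014417554393418), np.float64(0.19831218689715718), np.float64(0.12899815311918927)]
fix x 2.0966997766039435 plate from corners [0.5533 0.193  0.012 ]
clamp roller 0.04 [0.5113 0.1934 0.04  ] along -0.14264701885122977 expected -0.14069825869569247
clamp roller 0.048 [0.5107 0.192  0.048 ] along -0.14337396715393777 expected -0.14340153416194681
clamp roller 0.06 [0.5096 0.1899 0.06  ] along -0.14446438960799976 expected -0.14654692081377896
clamp roller 0.092 [0.5069 0.1844 0.092 ] along -0.14737218281883183 expected -0.15
lid [[ 0.6439 -0.0838  0.0585]
 [ 0.6772 -0.3816  0.0585]
 [ 0.49   -0.4025  0.0585]] 0.2995947791352715 0.18840128032700323
case y dir 96.38555941574619
case x dir 6.38866627541967
lid roller [ 0.4389 -0.2594  0.0545] hinge [ 0.6606 -0.2327  0.0585] dist 0.22327254086397555
```

Everything fits the given sizes (plate 80.2 mm, lid 299.6×188, base 130×199, clamp at its −0.3 stop). Clamp first.

Run:
```python
from h import *
goto((.5106,.192,.13),down(92.1))
```

```text
lin cm [-44.39 -33.24  10.11] rot deg [-6.000e-02 -1.000e-02 -1.704e+01]
```

{"op": "drive_tool", "data": {
  "steps": [
    {"linear": [-44.4,-33.2,10],"rot": [0,0,-17.0],"grip": 0.65},
    {"linear": [-44.4,-33.2,10],"rot": [0,0,-17.0],"grip": 0.65},
    {"linear": [-44.4,-33.2,10],"rot": [0,0,-17.0],"grip": 0.65},
    {"linear": [-44.4,-33.2,10],"rot": [0,0,-17.0],"grip": 0.65},
    {"linear": [-44.4,-33.2,10],"rot": [0,0,-17.0],"grip": 0.65},
    {"linear": [-44.4,-33.2,10],"rot": [0,0,-17.0],"grip": 0.65},
    {"linear": [-44.4,-33.2,10],"rot": [0,0,-17.0],"grip": 0.65},
    {"linear": [-44.4,-33.2,10],"rot": [0,0,-17.0],"grip": 0.65}
  ]
}}

```text
time_s: 1.1
eef_pos: [0.4723, 0.2412, 0.1424]
tcp_rot: [[-0.999, -0.036, 0.0], [-0.036, 0.999, 0.0], [-0.0, 0.0, -1.0]]
contact_force: [0.3, 0.7, 0.8]
width: 0.649
gripper_force: 0.0
```

{"op": "drive_tool", "data": {
  "steps": [
    {"linear": [0,0,0],"grip": 0.65},
    {"linear": [0,0,0],"grip": 0.65}
  ]
}}

```text
invalid input at $.steps[0]: expected keys linear, rot, grip
```

Run:
```python
from h import *
goto((.5106,.192,.030),down(92.1)); o=observe(); print(o["eef_pos"],o["qpos"],o["width"])
cv2.imwrite("pics/w1.png",snapshot("wrist")[:,:,::-1]); print(w2pix("wrist",[[.5106,.192,.048]],o))
```

```text
lin cm [-3.65 -5.05 11.24] rot deg [ 0.    0.   -0.04]
[0.47234951 0.24119565 0.14243162] [ 4.14936602e-01  4.29071657e-01  1.95751285e+00  3.56406035e-05
  7.54977133e-01 -1.19185680e+00] 0.6492730321760336
[[255.07491778 287.16119223]]
```

View pics/w1.png

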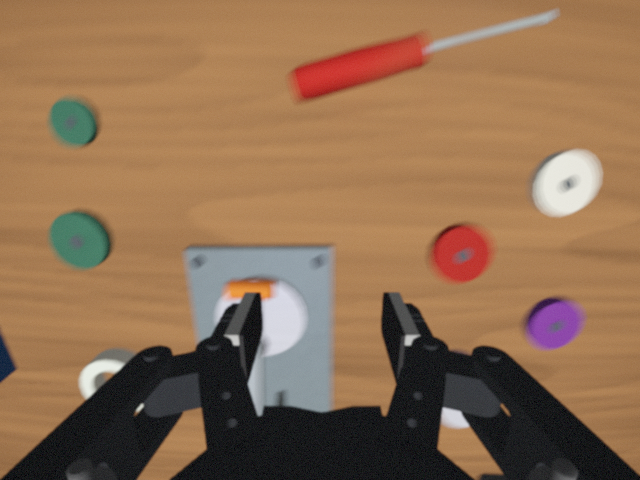

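The wrist view shows the clamp roller at ~(249,289), within a few pixels of the prediction while moving, so the calibration holds. Position above it next.

{"op": "drive_tool", "data": {
  "steps": [
    {"linear": [-3.65,-5.05,1],"rot": [0,0,0],"grip": 0.65},
    {"linear": [-3.65,-5.05,5],"rot": [0,0,0],"grip": 0.65},
    {"linear": [-3.65,-5.05,5],"rot": [0,0,0],"grip": 0.65},
    {"linear": [-3.65,-5.05,5],"rot": [0,0,0],"grip": 0.65}
  ]
}}

```text
time_s: 1.65
eef_pos: [0.5095, 0.1943, 0.0935]
tcp_rot: [[-0.999, -0.037, -0.0], [-0.037, 0.999, -0.0], [0.0, -0.0, -1.0]]
contact_force: [0.9, 0.2, 0.8]
width: 0.65
gripper_force: 0.0
```

Run:
```python
from h import *
goto((.5106,.192,.030),down(92.1)); o=observe(); print(o["eef_pos"],o["width"])
```

```text
lin cm [-0.11 -0.23  6.35] rot deg [-0.   -0.02 -0.  ]
[0.50947433 0.19430514 0.09351937] 0.6499329236578344
```

{"op": "drive_tool", "data": {
  "newtons": 40,
  "steps": [
    {"linear": [-0.1,-0.2,3],"rot": [0,0,0],"grip": 0.65},
    {"linear": [-0.1,-0.2,6.2],"rot": [0,0,0],"grip": 0.65},
    {"linear": [-0.1,-0.2,6.2],"rot": [0,0,0],"grip": 0.65},
    {"linear": [-0.1,-0.2,6.2],"rot": [0,0,0],"grip": 0.3},
    {"linear": [-0.1,-0.2,6.2],"rot": [0,0,0],"grip": 0.3},
    {"linear": [-0.1,-0.2,6.2],"rot": [0,0,0],"grip": 0.3}
  ]
}}

```text
time_s: 2.4
eef_pos: [0.5113, 0.1908, 0.0329]
tcp_rot: [[-0.999, -0.037, 0.001], [-0.037, 0.999, -0.001], [-0.001, -0.001, -1.0]]
contact_force: [-0.2, -19.2, 7.4]
width: 0.408
gripper_force: 39.2
```

```bash
cat > arc.py <<'E'
from h import *
def arc(h,yawx,r,th0,ths,zoff):
    # waypoints (tool cm) following the handle from th0; hinge h, handle along -x of yawx
    o=observe(); x=np.array([np.cos(np.radians(yawx)),np.sin(np.radians(yawx)),0]);z=np.array([0,0,1.])
    P=lambda t:np.array(h)-r*np.cos(t)*x+r*np.sin(t)*z
    print("err now cm",tool(P(th0)+[0,0,zoff]-o["eef_pos"],o))
    for t in ths: print(round(t,2),tool(P(t)-P(th0),o))
E
python3 - <<'E'
from arc import *
o=observe();print(o["eef_pos"],o["width"],o["gripper_force"])
arc((.6536,.1972,.092),2.1,.15,-.3,np.arange(-.1,1.96,.2).tolist()+[1.95],-.019)
E
```

```text
[0.51129061 0.19083403 0.03287266] 0.4081361013122799 39.16108578443527
err now cm [0.09 0.12 0.42]
-0.1 [ 0.59 -0.   -2.94]
0.1 [ 0.59 -0.01 -5.93]
0.3 [-0.01 -0.01 -8.87]
0.5 [-1.180e+00 -1.000e-02 -1.162e+01]
0.7 [ -2.87  -0.02 -14.09]
0.9 [ -5.03  -0.02 -16.18]
1.1 [ -7.55  -0.02 -17.79]
1.3 [-10.34  -0.02 -18.87]
1.5 [-13.29  -0.02 -19.38]
1.7 [-16.29  -0.03 -19.29]
1.9 [-19.2   -0.03 -18.6 ]
1.95 [-19.91  -0.03 -18.34]
```

Roller held (34.7 mm, 39 N). Swing along the arc.

{"op": "drive_tool", "data": {
  "steps": [
    {"linear": [0.6,-0.1,-2.9],"rot": [0,0,0],"grip": 0.3},
    {"linear": [0.6,-0.1,-5.9],"rot": [0,0,0],"grip": 0.3},
    {"linear": [0,-0.1,-8.9],"rot": [0,0,0],"grip": 0.3},
    {"linear": [-1.2,-0.1,-11.6],"rot": [0,0,0],"grip": 0.3},
    {"linear": [-2.9,-0.1,-14.1],"rot": [0,0,0],"grip": 0.3},
    {"linear": [-5.0,-0.1,-16.2],"rot": [0,0,0],"grip": 0.3},
    {"linear": [-7.5,-0.1,-17.8],"rot": [0,0,0],"grip": 0.3},
    {"linear": [-10.3,-0.1,-18.9],"rot": [0,0,0],"grip": 0.3}
  ]
}}

```text
time_s: 3.4
eef_pos: [0.6139, 0.1946, 0.2227]
tcp_rot: [[-0.999, -0.036, 0.001], [-0.036, 0.999, 0.0], [-0.001, 0.0, -1.0]]
contact_force: [1.3, 1.3, -13.3]
width: 0.411
gripper_force: 41.2
```

{"op": "drive_tool", "data": {
  "steps": [
    {"linear": [-3,0,-0.5],"rot": [0,0,0],"grip": 0.3},
    {"linear": [-6,0,-0.4],"rot": [0,0,0],"grip": 0.3},
    {"linear": [-8.9,0,0.3],"rot": [0,0,0],"grip": 0.3},
    {"linear": [-9.1,0,0.35],"rot": [0,0,0],"grip": 0.3},
    {"linear": [-9.1,0,0.35],"rot": [0,0,0],"grip": 0.3}
  ]
}}

```text
time_s: 4.03
eef_pos: [0.7061, 0.1984, 0.2197]
tcp_rot: [[-0.999, -0.036, 0.005], [-0.036, 0.999, 0.001], [-0.005, 0.001, -1.0]]
contact_force: [1.9, -0.1, 9.4]
width: 0.414
gripper_force: 40.2
```

{"op": "drive_tool", "data": {
  "steps": [
    {"linear": [0,0,0],"rot": [0,0,0],"grip": 0.75},
    {"linear": [0,0,0],"rot": [0,0,0],"grip": 0.75},
    {"linear": [0,0,0],"rot": [0,0,0],"grip": 0.75},
    {"linear": [0,0,-5],"rot": [0,0,0],"grip": 0.75},
    {"linear": [0,0,-8],"rot": [0,0,0],"grip": 0.75},
    {"linear": [0,0,-8],"rot": [0,0,0],"grip": 0.65}
  ]
}}

```text
time_s: 4.78
eef_pos: [0.7058, 0.1981, 0.2994]
tcp_rot: [[-0.999, -0.036, 0.004], [-0.036, 0.999, 0.001], [-0.004, 0.001, -1.0]]
contact_force: [0.4, 0.3, -0.5]
width: 0.65
gripper_force: 0.0
```

Run:
```python
from h import *
goto((.438,-.259,.13),down(96.4)); o=observe(); print(o["eef_pos"],o["qpos"])
```

```text
lin cm [ 28.48 -44.73  16.77] rot deg [ 0.04  0.25 -4.34]
[0.70577652 0.19805069 0.29935635] [ 2.32252924e-01  5.50648706e-01  1.30244358e+00 -4.45214644e-05
  1.28403650e+00 -1.37446912e+00]
```

{"op": "drive_tool", "data": {
  "steps": [
    {"linear": [28.5,-44.7,16.5],"rot": [0,0.2,-4.3],"grip": 0.75},
    {"linear": [28.5,-44.7,16.5],"rot": [0,0.2,-4.3],"grip": 0.75},
    {"linear": [28.5,-44.7,16.5],"rot": [0,0.2,-4.3],"grip": 0.75},
    {"linear": [28.5,-44.7,16.5],"rot": [0,0.2,-4.3],"grip": 0.75},
    {"linear": [28.5,-44.7,16.5],"rot": [0,0.2,-4.3],"grip": 0.75},
    {"linear": [28.5,-44.7,16.5],"rot": [0,0.2,-4.3],"grip": 0.75},
    {"linear": [28.5,-44.7,16.5],"rot": [0,0.2,-4.3],"grip": 0.75},
    {"linear": [28.5,-44.7,16.5],"rot": [0,0.2,-4.3],"grip": 0.75}
  ]
}}

```text
time_s: 5.78
eef_pos: [0.4609, -0.2148, 0.1466]
tcp_rot: [[-0.994, -0.111, -0.004], [-0.111, 0.994, 0.0], [0.004, 0.001, -1.0]]
contact_force: [0.9, -0.2, 0.4]
width: 0.748
gripper_force: 0.0
```

Run:
```python
from h import *
goto((.438,-.259,.0365),down(96.4)); o=observe(); print(o["eef_pos"],o["qpos"])
```

```text
lin cm [ 2.72 -4.14 11.02] rot deg [ 0.03 -0.24 -0.03]
[ 0.46092427 -0.21480912  0.14664964] [-0.49433984  0.39870058  1.99892226 -0.00279671  0.74767838 -2.17434658]
```

{"op": "drive_tool", "data": {
  "newtons": 60,
  "steps": [
    {"linear": [2.7,-4.15,2],"rot": [0,-0.2,0],"grip": 0.75},
    {"linear": [2.7,-4.15,5],"rot": [0,-0.2,0],"grip": 0.75},
    {"linear": [2.7,-4.15,8],"rot": [0,-0.2,0],"grip": 0.75},
    {"linear": [2.7,-4.15,11],"rot": [0,-0.2,0],"grip": 0.75},
    {"linear": [2.7,-4.15,11],"rot": [0,-0.2,0],"grip": 0.75},
    {"linear": [2.7,-4.15,11],"rot": [0,-0.2,0],"grip": 0.35},
    {"linear": [2.7,-4.15,11],"rot": [0,-0.2,0],"grip": 0.35},
    {"linear": [2.7,-4.15,11],"rot": [0,-0.2,0],"grip": 0.35}
  ]
}}

```text
time_s: 6.78
eef_pos: [0.4406, -0.2598, 0.0394]
tcp_rot: [[-0.994, -0.111, 0.002], [-0.111, 0.994, -0.003], [-0.002, -0.003, -1.0]]
contact_force: [-9.5, -18.7, -1.0]
width: 0.453
gripper_force: 60.2
```

Run:
```python
from arc import *
o=observe();print(o["eef_pos"],o["width"],o["gripper_force"])
arc((.662,-.2338,.0545),6.4,.225,0,np.arange(.15,1.97,.15).tolist()+[1.95],-.019)
```

```text
[ 0.44063029 -0.25981384  0.03935676] 0.4525354251167271 60.20624220371246
err now cm [0.21 0.12 0.38]
0.15 [-0.26 -0.01 -3.36]
0.3 [-1.02 -0.02 -6.65]
0.45 [-2.26 -0.02 -9.78]
0.6 [ -3.95  -0.03 -12.7 ]
0.75 [ -6.07  -0.04 -15.33]
0.9 [ -8.55  -0.04 -17.61]
1.05 [-11.34  -0.04 -19.5 ]
1.2 [-14.39  -0.04 -20.94]
1.35 [-17.61  -0.04 -21.92]
1.5 [-20.95  -0.04 -22.4 ]
1.65 [-24.32  -0.04 -22.38]
1.8 [-27.65  -0.04 -21.86]
1.95 [-3.087e+01 -3.000e-02 -2.084e+01]
1.95 [-3.087e+01 -3.000e-02 -2.084e+01]
```

Held (38.5 mm ≈ 40). Lift the lid.

{"op": "drive_tool", "data": {
  "steps": [
    {"linear": [-0.3,-0.1,-3.4],"rot": [0,0,0],"grip": 0.35},
    {"linear": [-1.0,-0.1,-6.6],"rot": [0,0,0],"grip": 0.35},
    {"linear": [-2.3,-0.1,-9.8],"rot": [0,0,0],"grip": 0.35},
    {"linear": [-4,-0.1,-12.7],"rot": [0,0,0],"grip": 0.35},
    {"linear": [-6.1,-0.1,-15.3],"rot": [0,0,0],"grip": 0.35},
    {"linear": [-8.6,-0.1,-17.6],"rot": [0,0,0],"grip": 0.35},
    {"linear": [-11.4,-0.1,-19.5],"rot": [0,0,0],"grip": 0.35},
    {"linear": [-14.4,-0.1,-20.9],"rot": [0,0,0],"grip": 0.35}
  ]
}}

```text
time_s: 7.78
eef_pos: [0.584, -0.2433, 0.2487]
tcp_rot: [[-0.994, -0.111, 0.001], [-0.111, 0.994, -0.001], [-0.001, -0.002, -1.0]]
contact_force: [6.5, -9.2, -20.0]
width: 0.447
gripper_force: 63.5
```

Run:
```python
from arc import *
o=observe();print(o["eef_pos"],o["width"],o["gripper_force"])
arc((.662,-.2338,.0545),6.4,.225,1.2,[1.35,1.5,1.65,1.8,1.9,1.95],-.017)
```

```text
[ 0.58401144 -0.24333919  0.24872033] 0.44707056495007447 63.50451707839966
err now cm [0.3  0.08 0.15]
1.35 [-3.23  0.   -0.98]
1.5 [-6.56  0.   -1.46]
1.65 [-9.94  0.   -1.45]
1.8 [-1.327e+01  1.000e-02 -9.200e-01]
1.9 [-1.543e+01  1.000e-02 -3.000e-01]
1.95 [-1.648e+01  1.000e-02  9.000e-02]
```

{"op": "drive_tool", "data": {
  "steps": [
    {"linear": [-3.2,0,-0.9],"rot": [0,0,0],"grip": 0.35},
    {"linear": [-6.5,0,-1.4],"rot": [0,0,0],"grip": 0.35},
    {"linear": [-9.9,0,-1.4],"rot": [0,0,0],"grip": 0.35},
    {"linear": [-13.2,0,-0.8],"rot": [0,0,0],"grip": 0.35},
    {"linear": [-15.2,0,-0.2],"rot": [0,0,0],"grip": 0.35},
    {"linear": [-15.6,0,0],"rot": [0,0,0],"grip": 0.35},
    {"linear": [-15.6,0,0],"rot": [0,0,0],"grip": 0.35}
  ]
}}

```text
time_s: 8.65
eef_pos: [0.7398, -0.2256, 0.25]
tcp_rot: [[-0.994, -0.111, 0.004], [-0.111, 0.994, -0.001], [-0.004, -0.002, -1.0]]
contact_force: [1.6, 0.4, 10.9]
width: 0.446
gripper_force: 59.6
```

{"op": "drive_tool", "data": {
  "steps": [
    {"linear": [0,0,0],"rot": [0,0,0],"grip": 0.8},
    {"linear": [0,0,0],"rot": [0,0,0],"grip": 0.8},
    {"linear": [0,0,0],"rot": [0,0,0],"grip": 0.8},
    {"linear": [0,0,-4],"rot": [0,0,0],"grip": 0.8},
    {"linear": [0,0,-8],"rot": [0,0,0],"grip": 0.8},
    {"linear": [12,4,-8],"rot": [0,0,0],"grip": 1},
    {"linear": [18,12,-6],"rot": [0,0,0],"grip": 1},
    {"linear": [18,18,-4],"rot": [0,0,0],"grip": 1}
  ]
}}

```text
time_s: 9.65
eef_pos: [0.5862, -0.1302, 0.3054]
tcp_rot: [[-0.994, -0.109, 0.001], [-0.109, 0.994, -0.0], [-0.001, -0.0, -1.0]]
contact_force: [0.9, 0.6, 0.5]
width: 0.998
gripper_force: 0.0
```

Run:
```python
from h import *
o=observe();print(o["eef_pos"],o["contact_force"])
im=snapshot("top"); cv2.imwrite("pics/top1.png",im[:,:,::-1])
```

```text
[ 0.58618134 -0.13021582  0.30538914] [0.91178964 0.57474902 0.51314556]
```

View pics/top1.png

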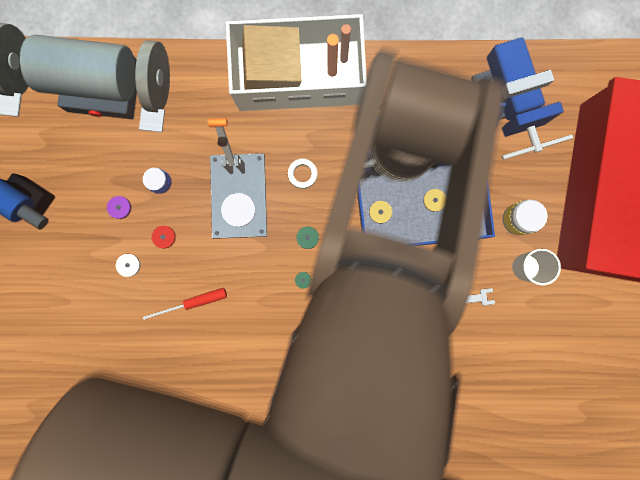

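Clamp is back on its stop with the plate clear at ~(238,210); the lid is open and spacers at (380,212),(434,200) are visible, the rest behind the arm. Now to the green disc, measuring again once the arm moves.

Run:
```python
from h import *
goto((.4895,.0288,.12),down(92.1))
im=cv2.cvtColor(cv2.imread("pics/top1.png"),cv2.COLOR_BGR2RGB)
c,e=blob(im,(0,0,200),(179,40,255),(218,188,260,232)); print(c,e,pix2w("top",[c],.02))
c,e=blob(im,(65,80,30),(95,255,255),(290,220,325,255)); print("green",c,pix2w("top",[c],.012))
```

```text
lin cm [ 7.17 16.11 18.37] rot deg [ 0.24 -0.38  4.25]
(237.4643440246582, 209.21762084960938) (33.366912841796875, 34.14067840576172) [[0.55436779 0.19422053 0.02      ]]
green (307.3560085296631, 237.06869316101074) [[0.48929874 0.02888776 0.012     ]]
```

{"op": "drive_tool", "data": {
  "steps": [
    {"linear": [7.2,16.1,18],"rot": [0.2,-0.4,4.2],"grip": 1},
    {"linear": [7.2,16.1,18],"rot": [0.2,-0.4,4.2],"grip": 1},
    {"linear": [7.2,16.1,18],"rot": [0.2,-0.4,4.2],"grip": 1},
    {"linear": [7.2,16.1,18],"rot": [0.2,-0.4,4.2],"grip": 1},
    {"linear": [7.2,16.1,18],"rot": [0.2,-0.4,4.2],"grip": 1},
    {"linear": [7.2,16.1,18],"rot": [0.2,-0.4,4.2],"grip": 1}
  ]
}}

```text
time_s: 10.45
eef_pos: [0.4996, 0.0217, 0.1254]
tcp_rot: [[-0.999, -0.038, 0.008], [-0.038, 0.999, -0.003], [-0.008, -0.003, -1.0]]
contact_force: [0.4, -0.2, 0.8]
width: 1.003
gripper_force: 0.0
```

Run:
```python
from h import *
o=observe();print(o["eef_pos"],o["qd"].round(2))
w=snapshot("wrist"); im=snapshot("top"); cv2.imwrite("pics/w2.png",w[:,:,::-1]);cv2.imwrite("pics/top2.png",im[:,:,::-1])
print(w2pix("wrist",[[.4894,.0289,.012]],o))
p=w2pix("wrist",[[.4894,.0289,.012]],o)[0].astype(int)
h=cv2.cvtColor(w,cv2.COLOR_RGB2HSV); m=cv2.inRange(h,(65,80,30),(95,255,255))
for c in cv2.findContours(m,0,1)[0]:
    if cv2.contourArea(c)>800: e=cv2.fitEllipse(cv2.convexHull(c)); print(e,pix2w("wrist",[e[0]],.012,o))
goto((.4895,.0288,0),down(92.1))
m=cv2.inRange(cv2.cvtColor(im,cv2.COLOR_RGB2HSV),(18,100,100),(32,255,255)); m[:,505:]=0;m[:,:350]=0
for c in cv2.findContours(m,0,1)[0]:
    if cv2.contourArea(c)>100: e=cv2.fitEllipse(cv2.convexHull(c)); print("brass",e,pix2w("top",[e[0]],.015))
```

```text
[0.49957617 0.02172796 0.12544956] [-0.02 -0.01 -0.02  0.    0.   -0.  ]
[[330.39461047 221.75821498]]
((329.90460205078125, 219.60305786132812), (64.1855239868164, 65.08979034423828), 87.8862075805664) [[0.48767349 0.02843785 0.012     ]]
((345.93218994140625, 78.84551239013672), (39.06071090698242, 55.3443489074707), 37.836429595947266) [[0.38588646 0.03505737 0.012     ]]
lin cm [ 1.18  0.85 12.6 ] rot deg [-0.19  0.54  0.03]
brass ((380.218017578125, 211.5931396484375), (21.575294494628906, 22.234437942504883), 59.54628372192383) [[ 0.55029687 -0.14420466  0.015     ]]
brass ((434.5606689453125, 199.78297424316406), (21.802732467651367, 22.2496337890625), 97.62688446044922) [[ 0.5788093  -0.27339201  0.015     ]]
```

View pics/w2.png

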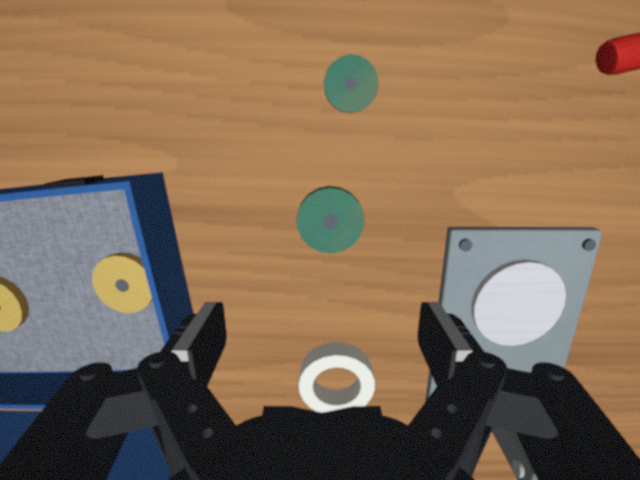

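View pics/top2.png

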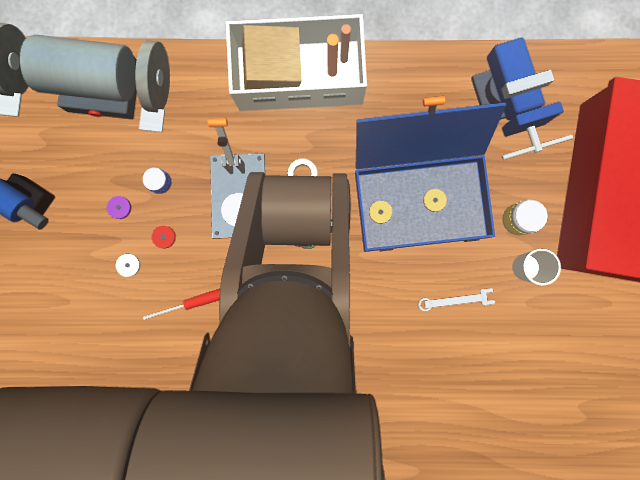

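Only two spacers, at (380,212) and (435,200) in the top view (132 mm apart = 2×66). Green disc is at (330,220) in the wrist view, agreeing with the top camera. Descend.

{"op": "drive_tool", "data": {
  "newtons": 60,
  "steps": [
    {"linear": [1.25,0.85,4],"rot": [-0.2,0.5,0],"grip": 1},
    {"linear": [1.25,0.85,8],"rot": [-0.2,0.5,0],"grip": 1},
    {"linear": [1.25,0.85,11],"rot": [-0.2,0.5,0],"grip": 1},
    {"linear": [1.25,0.85,12.3],"rot": [-0.2,0.5,0],"grip": 1},
    {"linear": [1.25,0.85,12.3],"rot": [-0.2,0.5,0],"grip": 1}
  ]
}}

```text
time_s: 11.18
eef_pos: [0.4874, 0.029, 0.0021]
tcp_rot: [[-0.999, -0.037, -0.002], [-0.037, 0.999, 0.0], [0.002, 0.0, -1.0]]
contact_force: [0.3, 0.8, -0.1]
width: 0.999
gripper_force: 0.0
```

Run:
```python
from h import *
goto((.4888,.0286,-.001),down(92.1)); print(observe()["eef_pos"])
```

```text
lin cm [-0.14 -0.04  0.31] rot deg [ 0.02 -0.1   0.02]
[0.48735238 0.02897769 0.002053  ]
```

{"op": "drive_tool", "data": {
  "newtons": 60,
  "steps": [
    {"linear": [-0.15,0,0.2],"rot": [0,-0.1,0],"grip": 1},
    {"linear": [-0.15,0,0.2],"rot": [0,-0.1,0],"grip": 0.5},
    {"linear": [-0.15,0,0.2],"rot": [0,-0.1,0],"grip": 0.5},
    {"linear": [-0.15,0,0.2],"rot": [0,-0.1,0],"grip": 0.5},
    {"linear": [-0.15,0,0.2],"rot": [0,-0.1,0],"grip": 0.5},
    {"linear": [-0.15,0,-3],"rot": [0,-0.1,0],"grip": 0.5},
    {"linear": [-0.15,0,-8],"rot": [0,-0.1,0],"grip": 0.5},
    {"linear": [-0.15,0,-8],"rot": [0,-0.1,0],"grip": 0.5}
  ]
}}

```text
time_s: 12.18
eef_pos: [0.4906, 0.0295, 0.0852]
tcp_rot: [[-0.999, -0.038, 0.006], [-0.038, 0.999, 0.0], [-0.006, 0.0, -1.0]]
contact_force: [-0.4, 0.4, -2.3]
width: 0.593
gripper_force: 64.8
```

Run:
```python
from h import *
goto((.554,.1937,.1),down(92.1)); o=observe(); print(o["eef_pos"],o["width"]*85,o["gripper_force"])
cv2.imwrite("pics/w3.png",snapshot("wrist")[:,:,::-1])
```

```text
lin cm [-6.96 16.17 -1.44] rot deg [0.01 0.33 0.07]
[0.49062596 0.02950931 0.08515035] 50.4159339156719 64.7562575340271
```

View pics/w3.png

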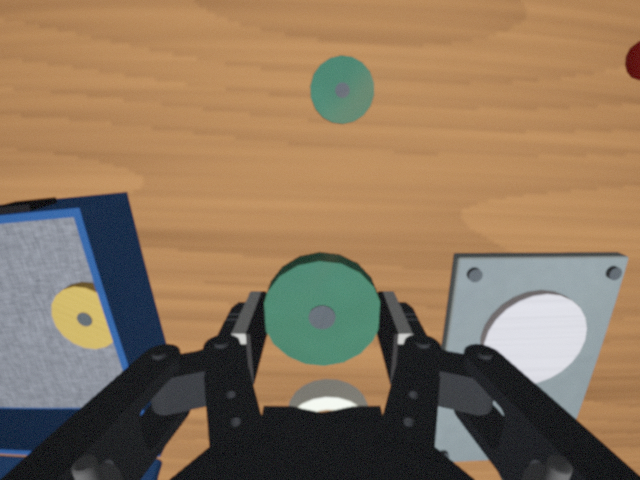

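Green disc is held level, with its dot at (321,317) in the wrist view; I'll use that offset to centre it.

Run:
```python
from h import *
o=observe(); p=pix2w("wrist",[(321,317)],o["eef_pos"][2]+.012,o)[0]; print("disc-tcp (tool cm)",tool(p-o["eef_pos"],o))
w=pix2w("wrist",[(535,337)],.02,o);print("plate seen",w)
```

```text
disc-tcp (tool cm) [ 0.09  0.06 -1.2 ]
plate seen [[0.5470677  0.18940189 0.02      ]]
```

{"op": "drive_tool", "data": {
  "steps": [
    {"linear": [-3,6,-1.4],"rot": [0,0.3,0],"grip": 0.5},
    {"linear": [-5,11,-1.4],"rot": [0,0.3,0],"grip": 0.5},
    {"linear": [-7,16.2,-1.4],"rot": [0,0.3,0],"grip": 0.5},
    {"linear": [-7,16.2,-1.4],"rot": [0,0.3,0],"grip": 0.5},
    {"linear": [-7,16.2,-1.4],"rot": [0,0.3,0],"grip": 0.5}
  ]
}}

```text
time_s: 12.85
eef_pos: [0.5512, 0.1938, 0.0947]
tcp_rot: [[-0.999, -0.039, -0.008], [-0.039, 0.999, -0.001], [0.008, -0.0, -1.0]]
contact_force: [0.2, -0.9, -2.4]
width: 0.597
gripper_force: 64.7
```

Run:
```python
from h import *
goto((.554,.1937,.022),down(92.1)); o=observe(); print(o["eef_pos"],o["width"]*85,o["gripper_force"])
```

```text
lin cm [-0.33 -0.02  7.27] rot deg [-0.02 -0.43  0.11]
[0.55121001 0.19379087 0.0947287 ] 50.729680797518164 64.68762874603271
```

{"op": "drive_tool", "data": {
  "steps": [
    {"linear": [-0.33,0,3],"rot": [0,-0.4,0.1],"grip": 0.5},
    {"linear": [-0.33,0,6],"rot": [0,-0.4,0.1],"grip": 0.5},
    {"linear": [-0.33,0,7],"rot": [0,-0.4,0.1],"grip": 0.5},
    {"linear": [-0.33,0,7.2],"rot": [0,-0.4,0.1],"grip": 0.5},
    {"linear": [-0.33,0,7.2],"rot": [0,-0.4,0.1],"grip": 0.5},
    {"linear": [-0.33,0,7.3],"rot": [0,-0.4,0.1],"grip": 0.5}
  ]
}}

```text
time_s: 13.6
eef_pos: [0.556, 0.1942, 0.024]
tcp_rot: [[-0.999, -0.036, 0.003], [-0.036, 0.999, 0.001], [-0.003, 0.001, -1.0]]
contact_force: [0.2, 1.2, -2.5]
width: 0.598
gripper_force: 64.7
```

Run:
```python
from h import *
goto((.554,.1937,.020),down(92.1)); o=observe(); print(o["eef_pos"],o["width"]*85,o["contact_force"])
```

```text
lin cm [ 0.2  -0.04  0.4 ] rot deg [ 0.04  0.19 -0.05]
[0.55595664 0.19421366 0.02397241] 50.84280139098968 [ 0.1678995   1.18974476 -2.50214868]
```

{"op": "drive_tool", "data": {
  "steps": [
    {"linear": [0.2,0,0.2],"rot": [0,0.1,0],"grip": 0.5},
    {"linear": [0.2,0,0.3],"rot": [0,0.1,0],"grip": 0.5},
    {"linear": [0.2,0,0.35],"rot": [0,0.1,0],"grip": 0.5},
    {"linear": [0.2,0,0.4],"rot": [0,0.1,0],"grip": 0.5},
    {"linear": [0.2,0,0.4],"rot": [0,0.1,0],"grip": 0.5}
  ]
}}

```text
time_s: 14.22
eef_pos: [0.5536, 0.1942, 0.0212]
tcp_rot: [[-0.999, -0.036, 0.001], [-0.036, 0.999, 0.001], [-0.001, 0.001, -1.0]]
contact_force: [-8.7, -3.4, 37.5]
width: 0.597
gripper_force: 68.9
```

{"op": "drive_tool", "data": {
  "steps": [
    {"linear": [0,0,-0.1],"rot": [0,0,0],"grip": 0.5},
    {"linear": [0,0,-0.1],"rot": [0,0,0],"grip": 0.8},
    {"linear": [0,0,-0.1],"rot": [0,0,0],"grip": 1},
    {"linear": [0,0,-0.1],"rot": [0,0,0],"grip": 1},
    {"linear": [0,0,-4],"rot": [0,0,0],"grip": 1},
    {"linear": [3,0,-10],"rot": [0,0,0],"grip": 1},
    {"linear": [3,0,-10],"rot": [0,0,0],"grip": 1},
    {"linear": [3,0,-10],"rot": [0,0,0],"grip": 1}
  ]
}}

```text
time_s: 15.22
eef_pos: [0.5236, 0.193, 0.1193]
tcp_rot: [[-0.999, -0.036, 0.001], [-0.036, 0.999, 0.001], [-0.001, 0.001, -1.0]]
contact_force: [0.3, 0.6, -0.2]
width: 1.0
gripper_force: 0.0
```

Run:
```python
from h import *
o=observe(); print(o["eef_pos"],o["qd"].round(2))
w=snapshot("wrist"); cv2.imwrite("pics/w4.png",w[:,:,::-1])
h=cv2.cvtColor(w,cv2.COLOR_RGB2HSV)
for nm,lo,hi,z in [("green",(65,80,30),(95,255,255),.032),("plate",(0,0,195),(179,40,255),.02)]:
  m=cv2.inRange(h,lo,hi)
  for c in cv2.findContours(m,0,1)[0]:
    if cv2.contourArea(c)>1500: c=cv2.convexHull(c); e=cv2.fitEllipse(c); print(nm,np.round(np.r_[e[0],e[1]],1),pix2w("wrist",[e[0]],z,o)[0].round(4))
```

```text
[0.5235776  0.19300408 0.11926503] [-0.    0.03  0.    0.   -0.01 -0.  ]
green [321.6 280.1  65.1  68.1] [0.5508 0.195  0.032 ]
green [108.2  42.2  52.4  61.4] [0.3938 0.0556 0.032 ]
plate [319.  274.6  92.1 100.7] [0.5517 0.193  0.02  ]
```

View pics/w4.png

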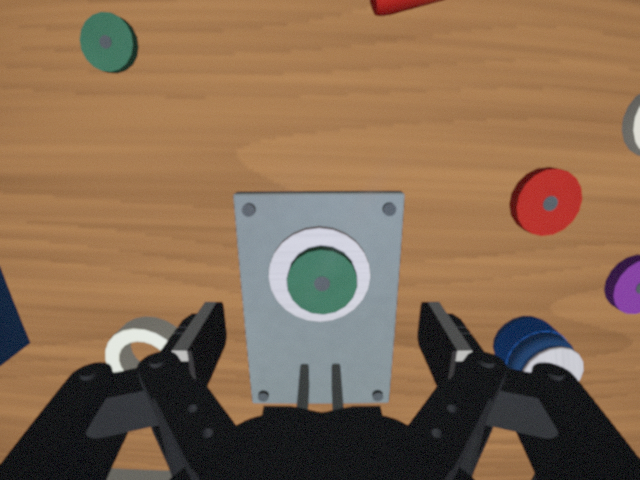

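Green disc sits centred on the plate (dot (322,284) against plate centre ~(320,275), within ~2 mm). Next the first spacer, with the fingers turned along the case's x.

Run:
```python
from h import *
goto((.549,-.1445,.12),down(6.4))
```

```text
lin cm [ -1.35 -33.81  -0.16] rot deg [ 1.000e-02 -2.000e-02  8.566e+01]
```

{"op": "drive_tool", "data": {
  "steps": [
    {"linear": [-1.3,-4.2,-0.1],"rot": [0,0,10],"grip": 1},
    {"linear": [-1.3,-9,-0.1],"rot": [0,0,20],"grip": 1},
    {"linear": [-1.3,-14,-0.1],"rot": [0,0,30],"grip": 1},
    {"linear": [-1.3,-19,-0.1],"rot": [0,0,40],"grip": 1},
    {"linear": [-1.3,-24,-0.1],"rot": [0,0,50],"grip": 1},
    {"linear": [-1.3,-29,-0.1],"rot": [0,0,60],"grip": 1},
    {"linear": [-1.3,-33,-0.1],"rot": [0,0,70],"grip": 1},
    {"linear": [-1.3,-33.8,-0.1],"rot": [0,0,80],"grip": 1}
  ]
}}

```text
time_s: 16.27
eef_pos: [0.5482, -0.1471, 0.1182]
tcp_rot: [[-0.201, 0.98, -0.002], [0.98, 0.201, 0.001], [0.001, -0.001, -1.0]]
contact_force: [0.7, 0.2, 0.1]
width: 0.999
gripper_force: 0.0
```

{"op": "drive_tool", "data": {
  "steps": [
    {"linear": [0,0,0],"rot": [0,0,5.6],"grip": 1},
    {"linear": [0,0,0],"rot": [0,0,5.6],"grip": 1},
    {"linear": [0,0,0],"rot": [0,0,5.6],"grip": 1}
  ]
}}

```text
time_s: 16.65
eef_pos: [0.5483, -0.1442, 0.1191]
tcp_rot: [[-0.115, 0.993, -0.001], [0.993, 0.115, 0.001], [0.001, -0.001, -1.0]]
contact_force: [-1.1, -0.4, 0.5]
width: 1.0
gripper_force: 0.0
```

```bash
cat > brass.py <<'E'
from h import *
def brass(z,lo=(18,90,90),hi=(34,255,255),name="wrist"):
    o=observe(); print("tcp",o["eef_pos"],"w",o["width"]*85,"F",o["gripper_force"])
    w=snapshot(name); h=cv2.cvtColor(w,cv2.COLOR_RGB2HSV); m=cv2.inRange(h,lo,hi)
    for c in cv2.findContours(m,0,1)[0]:
        if cv2.contourArea(c)>600:
            e=cv2.fitEllipse(cv2.convexHull(c)); p=pix2w(name,[e[0]],z,o)[0]
            print(np.round(np.r_[e[0],e[1]],1),p.round(4))
    return w
E
python3 - <<'E'
from brass import *
w=brass(.015); cv2.imwrite("pics/w5.png",w[:,:,::-1]); goto((.549,-.1445,.005),down(6.4))
E
```

```text
tcp [ 0.54827041 -0.14424916  0.11905905] w 85.02674068847934 F 0.0
[338.7 377.1  52.2  58.5] [ 0.5784 -0.2699  0.015 ]
[324.2 239.6  66.2  67.9] [ 0.5505 -0.1433  0.015 ]
lin cm [-0.05  0.07 11.43] rot deg [-0.04 -0.04  0.19]
```

{"op": "drive_tool", "data": {
  "newtons": 60,
  "steps": [
    {"linear": [0,0.18,4],"rot": [0,0,0.2],"grip": 1},
    {"linear": [0,0.18,8],"rot": [0,0,0.2],"grip": 1},
    {"linear": [0,0.18,10.5],"rot": [0,0,0.2],"grip": 1},
    {"linear": [0,0.18,11.3],"rot": [0,0,0.2],"grip": 1},
    {"linear": [0,0.18,11.3],"rot": [0,0,0.2],"grip": 1},
    {"linear": [0,0.18,11.3],"rot": [0,0,0.2],"grip": 0.5},
    {"linear": [0,0.18,11.3],"rot": [0,0,0.2],"grip": 0.5},
    {"linear": [0,0.18,11.3],"rot": [0,0,0.2],"grip": 0.5}
  ]
}}

```text
time_s: 17.7
eef_pos: [0.5509, -0.1443, 0.0085]
tcp_rot: [[-0.109, 0.994, 0.002], [0.994, 0.109, -0.0], [-0.0, 0.002, -1.0]]
contact_force: [-3.8, 1.5, 18.1]
width: 0.59
gripper_force: 58.8
```

{"op": "drive_tool", "data": {
  "steps": [
    {"linear": [0,0,0],"rot": [0,0,0],"grip": 0.5},
    {"linear": [0,0,-2],"rot": [0,0,0],"grip": 0.5},
    {"linear": [0,0,-6],"rot": [0,0,0],"grip": 0.5},
    {"linear": [0,0,-10],"rot": [0,0,0],"grip": 0.5},
    {"linear": [0,0,-10.5],"rot": [0,0,0],"grip": 0.5},
    {"linear": [0,0,-10.5],"rot": [0,0,0],"grip": 0.5},
    {"linear": [0,0,-10.5],"rot": [0,0,0],"grip": 0.5}
  ]
}}

```text
time_s: 18.58
eef_pos: [0.5495, -0.144, 0.1109]
tcp_rot: [[-0.109, 0.994, -0.001], [0.994, 0.109, 0.001], [0.001, -0.001, -1.0]]
contact_force: [0.4, -0.4, -1.4]
width: 0.582
gripper_force: 62.6
```

Run:
```python
from brass import *
o=observe()
w=brass(o["eef_pos"][2]+.009); cv2.imwrite("pics/w6.png",w[:,:,::-1]); goto((.5525,.193,.115),down(6.4))
```

```text
tcp [ 0.54951953 -0.14397596  0.11088017] w 49.49318663263998 F 62.55441069602966
[325.5 330.6 117.5 157.1] [ 0.5524 -0.1504  0.1199]
lin cm [33.47  3.96 -0.39] rot deg [-0.08 -0.06 -0.14]
```

View pics/w6.png

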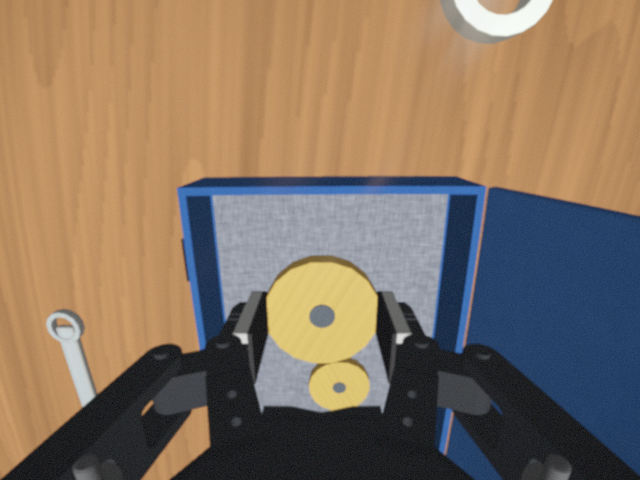

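Spacer held level, its dot at (321,315), so centred in the grip; the other one still lies at (339,388). Carry it to the stack.

{"op": "drive_tool", "data": {
  "steps": [
    {"linear": [5,0.6,-0.4],"rot": [0,0,0],"grip": 0.5},
    {"linear": [11,1.3,-0.4],"rot": [0,0,0],"grip": 0.5},
    {"linear": [17,2,-0.4],"rot": [0,0,0],"grip": 0.5},
    {"linear": [23,2.7,-0.4],"rot": [0,0,0],"grip": 0.5},
    {"linear": [29,3.4,-0.4],"rot": [0,0,0],"grip": 0.5},
    {"linear": [33.4,4,-0.4],"rot": [0,0,0],"grip": 0.5},
    {"linear": [33.4,4,-0.4],"rot": [0,0,0],"grip": 0.5},
    {"linear": [33.4,4,-0.4],"rot": [0,0,0],"grip": 0.5}
  ]
}}

```text
time_s: 19.62
eef_pos: [0.553, 0.1919, 0.1151]
tcp_rot: [[-0.11, 0.994, -0.002], [0.994, 0.11, -0.0], [-0.0, -0.002, -1.0]]
contact_force: [0.1, 0.0, -1.2]
width: 0.58
gripper_force: 62.5
```

Run:
```python
from h import *
goto((.5525,.192,.036),down(6.4)); o=observe(); print(o["eef_pos"],o["width"]*85,o["gripper_force"])
```

```text
lin cm [ 0.02 -0.03  7.91] rot deg [-0.09  0.   -0.1 ]
[0.55296041 0.19185993 0.1151203 ] 49.29309758025347 62.533382177352905
```

{"op": "drive_tool", "data": {
  "steps": [
    {"linear": [0,0,3],"rot": [-0.1,0,0],"grip": 0.5},
    {"linear": [0,0,6],"rot": [-0.1,0,0],"grip": 0.5},
    {"linear": [0,0,7.4],"rot": [-0.1,0,0],"grip": 0.5},
    {"linear": [0,0,7.7],"rot": [-0.1,0,0],"grip": 0.5},
    {"linear": [0,0,7.7],"rot": [-0.1,0,0],"grip": 0.5},
    {"linear": [0,0,7.8],"rot": [-0.1,0,0],"grip": 0.5},
    {"linear": [0,0,7.85],"rot": [-0.1,0,0],"grip": 0.5}
  ]
}}

```text
time_s: 20.5
eef_pos: [0.554, 0.1923, 0.0381]
tcp_rot: [[-0.109, 0.994, 0.003], [0.994, 0.109, 0.001], [0.001, 0.003, -1.0]]
contact_force: [0.2, -0.3, -1.2]
width: 0.587
gripper_force: 62.6
```

{"op": "drive_tool", "data": {
  "steps": [
    {"linear": [0,-0.05,0.1],"rot": [-0.1,0,0],"grip": 0.5},
    {"linear": [0,-0.05,0.2],"rot": [-0.1,0,0],"grip": 0.5},
    {"linear": [0,-0.05,0.2],"rot": [-0.1,0,0],"grip": 0.5}
  ]
}}

```text
time_s: 20.88
eef_pos: [0.5531, 0.1922, 0.0357]
tcp_rot: [[-0.109, 0.994, 0.004], [0.994, 0.109, 0.001], [0.0, 0.004, -1.0]]
contact_force: [-1.7, -0.5, 3.8]
width: 0.585
gripper_force: 63.5
```

Touching. Release and rise.

{"op": "drive_tool", "data": {
  "steps": [
    {"linear": [0,0,0.03],"rot": [0,0,0],"grip": 0.5},
    {"linear": [0,0,0],"rot": [0,0,0],"grip": 0.8},
    {"linear": [0,0,0],"rot": [0,0,0],"grip": 1},
    {"linear": [0,0,0],"rot": [0,0,0],"grip": 1},
    {"linear": [0,0,-4],"rot": [0,0,0],"grip": 1},
    {"linear": [-2,0,-8.5],"rot": [0,0,0],"grip": 1},
    {"linear": [-3,0,-8.5],"rot": [0,0,0],"grip": 1},
    {"linear": [-3,0,-8.5],"rot": [0,0,0],"grip": 1}
  ]
}}

```text
time_s: 21.88
eef_pos: [0.556, 0.1617, 0.1204]
tcp_rot: [[-0.108, 0.994, 0.004], [0.994, 0.108, 0.001], [0.0, 0.004, -1.0]]
contact_force: [0.8, -0.6, -0.3]
width: 1.004
gripper_force: 0.0
```

Run:
```python
from brass import *
w=brass(.042); cv2.imwrite("pics/w7.png",w[:,:,::-1]); o=observe();print(w2pix("wrist",[[.5525,.193,.042]],o)); goto((.578,-.272,.12),down(6.4))
m=cv2.inRange(cv2.cvtColor(w,cv2.COLOR_RGB2HSV),(0,0,195),(179,40,255))
for c in cv2.findContours(m,0,1)[0]:
    if cv2.contourArea(c)>1500: e=cv2.fitEllipse(cv2.convexHull(c)); print("white",e[0],e[1],pix2w("wrist",[e[0]],.02,o))
```

```text
tcp [0.55600037 0.16171254 0.12039404] w 85.33620613065034 F 0.0
[321.6 206.9  77.1  77.6] [0.5533 0.1933 0.042 ]
[[321.08784813 207.93093541]]
lin cm [-4.339e+01 -2.470e+00 -4.000e-02] rot deg [ 0.15 -0.02 -0.19]
white (399.884033203125, 378.794189453125) (62.489681243896484, 72.1726303100586) [[0.63875195 0.04294458 0.02      ]]
white (322.4485778808594, 197.80406188964844) (106.11104583740234, 107.66040802001953) [[0.55322757 0.19574136 0.02      ]]
```

Spacer 1 measured at (.5533,.1933), on centre. Second spacer.

{"op": "drive_tool", "data": {
  "steps": [
    {"linear": [-43.4,-2.5,0],"rot": [0.1,0,-0.2],"grip": 1},
    {"linear": [-43.4,-2.5,0],"rot": [0.1,0,-0.2],"grip": 1},
    {"linear": [-43.4,-2.5,0],"rot": [0.1,0,-0.2],"grip": 1},
    {"linear": [-43.4,-2.5,0],"rot": [0.1,0,-0.2],"grip": 1},
    {"linear": [-43.4,-2.5,0],"rot": [0.1,0,-0.2],"grip": 1},
    {"linear": [-43.4,-2.5,0],"rot": [0.1,0,-0.2],"grip": 1},
    {"linear": [-43.4,-2.5,0],"rot": [0.1,0,-0.2],"grip": 1},
    {"linear": [-43.4,-2.5,0],"rot": [0.1,0,-0.2],"grip": 1}
  ]
}}

```text
time_s: 22.92
eef_pos: [0.5783, -0.2754, 0.1187]
tcp_rot: [[-0.109, 0.994, 0.001], [0.994, 0.109, 0.001], [0.0, 0.001, -1.0]]
contact_force: [0.7, 0.4, -0.7]
width: 1.0
gripper_force: 0.0
```

{"op": "drive_tool", "data": {
  "steps": [
    {"linear": [0,0,0],"rot": [0,0,0],"grip": 1},
    {"linear": [0,0,0],"rot": [0,0,0],"grip": 1}
  ]
}}

```text
time_s: 23.18
eef_pos: [0.5784, -0.2703, 0.1196]
tcp_rot: [[-0.114, 0.994, 0.001], [0.994, 0.114, 0.001], [0.001, 0.001, -1.0]]
contact_force: [-0.7, 0.3, -0.6]
width: 0.996
gripper_force: 0.0
```

Run:
```python
from brass import *
w=brass(.015); goto((.5785,-.2735,.0085),down(6.4))
```

```text
tcp [ 0.57836895 -0.27032708  0.11962802] w 84.68650465205651 F 0.0
[321.7 243.1  65.6  67.3] [ 0.5792 -0.2726  0.015 ]
lin cm [-0.32 -0.05 11.14] rot deg [ 0.07 -0.06  0.15]
```

{"op": "drive_tool", "data": {
  "newtons": 60,
  "steps": [
    {"linear": [-0.25,0,4],"rot": [0,0,0.1],"grip": 1},
    {"linear": [-0.25,0,8],"rot": [0,0,0.1],"grip": 1},
    {"linear": [-0.25,0,10.5],"rot": [0,0,0.1],"grip": 1},
    {"linear": [-0.25,0,11.15],"rot": [0,0,0.1],"grip": 1},
    {"linear": [-0.25,0,11.15],"rot": [0,0,0.1],"grip": 1},
    {"linear": [-0.25,0,11.15],"rot": [0,0,0.1],"grip": 0.5},
    {"linear": [-0.25,0,11.15],"rot": [0,0,0.1],"grip": 0.5},
    {"linear": [-0.25,0,11.15],"rot": [0,0,0.1],"grip": 0.5}
  ]
}}

```text
time_s: 24.22
eef_pos: [0.5792, -0.2745, 0.0106]
tcp_rot: [[-0.111, 0.994, 0.003], [0.994, 0.111, -0.0], [-0.0, 0.003, -1.0]]
contact_force: [-52.0, -2.6, 139.6]
width: 0.546
gripper_force: 72.1
```

{"op": "drive_tool", "data": {
  "steps": [
    {"linear": [0,0,0],"rot": [0,0,0],"grip": 0.5},
    {"linear": [0,0,-2],"rot": [0,0,0],"grip": 0.5},
    {"linear": [0,0,-6],"rot": [0,0,0],"grip": 0.5},
    {"linear": [0,0,-10],"rot": [0,0,0],"grip": 0.5},
    {"linear": [0,0,-10.5],"rot": [0,0,0],"grip": 0.5},
    {"linear": [0,0,-10.5],"rot": [0,0,0],"grip": 0.5},
    {"linear": [0,0,-10.5],"rot": [0,0,0],"grip": 0.5}
  ]
}}

```text
time_s: 25.1
eef_pos: [0.5782, -0.2741, 0.1128]
tcp_rot: [[-0.111, 0.994, 0.001], [0.994, 0.111, 0.001], [0.001, 0.001, -1.0]]
contact_force: [0.2, -0.6, 0.6]
width: 0.496
gripper_force: 0.0
```

Run:
```python
from brass import *
w=brass(observe()["eef_pos"][2]+.007); cv2.imwrite("pics/w8.png",w[:,:,::-1]); goto((.5528,.1925,.125),down(6.4))
h=cv2.cvtColor(w,cv2.COLOR_RGB2HSV)[285:340,290:355]
m=cv2.inRange(h,(0,0,0),(179,110,160)); mm=cv2.moments(m); print("dot",mm["m10"]/mm["m00"]+290,mm["m01"]/mm["m00"]+285,mm["m00"]/255)
```

```text
tcp [ 0.57822594 -0.27407252  0.11278829] w 42.201700099082416 F 0.0
[331.9 239.5  67.7  69.4] [ 0.5789 -0.2375  0.1198]
lin cm [46.65  2.64 -1.17] rot deg [ 0.02 -0.08 -0.04]Traceback (most recent call last):
  File "<stdin>", line 4, in <module>
ZeroDivisionError: float division by zero
```

Grip missed: the tips came down on the disc's rim (height was too marginal), and the force spiked. Re-open, find the disc again and grasp lower.

{"op": "drive_tool", "data": {
  "newtons": 30,
  "steps": [
    {"linear": [0,0,-1],"rot": [0,0,0],"grip": 1},
    {"linear": [0,0,-1],"rot": [0,0,0],"grip": 1},
    {"linear": [0,0,-1],"rot": [0,0,0],"grip": 1}
  ]
}}

```text
time_s: 25.52
eef_pos: [0.5789, -0.2744, 0.1238]
tcp_rot: [[-0.111, 0.994, 0.002], [0.994, 0.111, 0.0], [0.0, 0.002, -1.0]]
contact_force: [0.0, 0.4, -0.6]
width: 0.997
gripper_force: 0.0
```

Run:
```python
from brass import *
w=brass(.015); cv2.imwrite("pics/w9.png",w[:,:,::-1]); goto((.579,-.273,.002),down(6.4))
```

```text
tcp [ 0.57885926 -0.27438035  0.12379451] w 84.75923970500173 F 0.0
[245.5 409.4  24.8  57.5] [ 0.5261 -0.4523  0.015 ]
[330.5 234.6  65.3  66.6] [ 0.586  -0.2705  0.015 ]
lin cm [1.300e-01 1.000e-02 1.217e+01] rot deg [ 0.1  -0.02 -0.04]
```

View pics/w9.png

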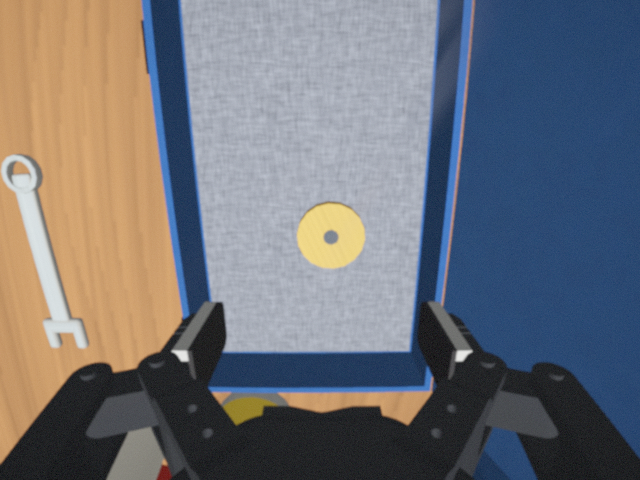

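The disc lies flat at (331,237), shifted ~7 mm. Go down on it, lower this time, and check before closing.

{"op": "drive_tool", "data": {
  "newtons": 30,
  "steps": [
    {"linear": [0.2,0.7,4],"rot": [0,0,0],"grip": 1},
    {"linear": [0.2,0.7,8],"rot": [0,0,0],"grip": 1},
    {"linear": [0.2,0.7,11],"rot": [0,0,0],"grip": 1},
    {"linear": [0.2,0.7,12.1],"rot": [0,0,0],"grip": 1},
    {"linear": [0.2,0.7,12.1],"rot": [0,0,0],"grip": 1},
    {"linear": [0.2,0.7,12.1],"rot": [0,0,0],"grip": 1},
    {"linear": [0.2,0.7,12.1],"rot": [0,0,0],"grip": 1}
  ]
}}

```text
time_s: 26.45
eef_pos: [0.5865, -0.2719, 0.004]
tcp_rot: [[-0.111, 0.994, 0.003], [0.994, 0.111, -0.0], [-0.001, 0.003, -1.0]]
contact_force: [0.2, -0.9, -0.8]
width: 0.999
gripper_force: 0.0
```

{"op": "drive_tool", "data": {
  "newtons": 30,
  "steps": [
    {"linear": [0,-0.05,0.15],"rot": [0,0,0],"grip": 1},
    {"linear": [0,-0.05,0.15],"rot": [0,0,0],"grip": 0.7},
    {"linear": [0,-0.05,0.15],"rot": [0,0,0],"grip": 0.55},
    {"linear": [0,-0.05,0.15],"rot": [0,0,0],"grip": 0.55}
  ]
}}

```text
time_s: 26.95
eef_pos: [0.5853, -0.2716, 0.0017]
tcp_rot: [[-0.111, 0.994, 0.002], [0.994, 0.111, 0.001], [0.0, 0.002, -1.0]]
contact_force: [-1.4, 0.3, 7.6]
width: 0.615
gripper_force: 31.4
```

{"op": "drive_tool", "data": {
  "newtons": 60,
  "steps": [
    {"linear": [0,0,0],"rot": [0,0,0],"grip": 0.5},
    {"linear": [0,0,0],"rot": [0,0,0],"grip": 0.5},
    {"linear": [0,0,-2],"rot": [0,0,0],"grip": 0.5},
    {"linear": [0,0,-6],"rot": [0,0,0],"grip": 0.5},
    {"linear": [0,0,-10],"rot": [0,0,0],"grip": 0.5},
    {"linear": [0,0,-12],"rot": [0,0,0],"grip": 0.5},
    {"linear": [0,0,-12],"rot": [0,0,0],"grip": 0.5},
    {"linear": [0,0,-12],"rot": [0,0,0],"grip": 0.5}
  ]
}}

```text
time_s: 27.95
eef_pos: [0.5846, -0.2714, 0.1208]
tcp_rot: [[-0.111, 0.994, 0.001], [0.994, 0.111, 0.001], [0.001, 0.001, -1.0]]
contact_force: [0.6, -0.0, -1.5]
width: 0.602
gripper_force: 63.0
```

Run:
```python
from brass import *
o=observe(); w=brass(o["eef_pos"][2]+.013); cv2.imwrite("pics/w10.png",w[:,:,::-1]); goto((.5528,.1928,.12),down(6.4))
g=cv2.cvtColor(w,cv2.COLOR_RGB2HSV)[285:345,285:360]; m=cv2.inRange(g,(0,0,0),(179,90,170)); mm=cv2.moments(m); 
if mm["m00"]: 
    c=(mm["m10"]/mm["m00"]+285,mm["m01"]/mm["m00"]+285); p=pix2w("wrist",[c],o["eef_pos"][2]+.013,o)[0]; print("dot",c,mm["m00"]/255,tool(p-o["eef_pos"],o))
```

```text
tcp [ 0.58464001 -0.2714355   0.12080176] w 51.166949131872755 F 63.04406404495239
[321.6 317.2 112.1 121.1] [ 0.5847 -0.2687  0.1338]
lin cm [46.47  2.    0.09] rot deg [ 0.03 -0.07 -0.04]
dot (321.60954446854663, 323.5943600867679) 461.0 [-0.05  0.04 -1.3 ]
```

Held centred (dot at (322,324)). To the stack.

{"op": "drive_tool", "data": {
  "steps": [
    {"linear": [6,0.3,0],"rot": [0,0,0],"grip": 0.5},
    {"linear": [12,0.6,0],"rot": [0,0,0],"grip": 0.5},
    {"linear": [18,0.9,0],"rot": [0,0,0],"grip": 0.5},
    {"linear": [24,1.1,0],"rot": [0,0,0],"grip": 0.5},
    {"linear": [30,1.4,0],"rot": [0,0,0],"grip": 0.5},
    {"linear": [36,1.7,0],"rot": [0,0,0],"grip": 0.5},
    {"linear": [42,1.9,0],"rot": [0,0,0],"grip": 0.5},
    {"linear": [46.5,2,0],"rot": [0,0,0],"grip": 0.5}
  ]
}}

```text
time_s: 29.0
eef_pos: [0.5524, 0.1949, 0.1204]
tcp_rot: [[-0.112, 0.994, 0.0], [0.994, 0.112, 0.0], [0.0, 0.0, -1.0]]
contact_force: [1.3, 0.8, -2.7]
width: 0.601
gripper_force: 63.0
```

{"op": "drive_tool", "data": {
  "steps": [
    {"linear": [0,0,1],"rot": [0,0,0],"grip": 0.5},
    {"linear": [0,0,2],"rot": [0,0,0],"grip": 0.5},
    {"linear": [0,0,2],"rot": [0,0,0],"grip": 0.5},
    {"linear": [0,0,2],"rot": [0,0,0],"grip": 0.5}
  ]
}}

```text
time_s: 29.5
eef_pos: [0.5536, 0.1917, 0.1013]
tcp_rot: [[-0.109, 0.994, 0.001], [0.994, 0.109, 0.0], [0.0, 0.001, -1.0]]
contact_force: [0.5, 0.2, -0.7]
width: 0.602
gripper_force: 63.0
```

Run:
```python
from h import *
goto((.5530,.1935,.0395),down(6.4)); o=observe(); print(o["eef_pos"],o["width"]*85,o["gripper_force"])
```

```text
lin cm [ 0.19 -0.05  6.18] rot deg [ 0.08 -0.01 -0.13]
[0.55363489 0.19168957 0.10131944] 51.1565262686583 63.04419994354248
```

{"op": "drive_tool", "data": {
  "steps": [
    {"linear": [0.15,0,3],"rot": [0,0,0],"grip": 0.5},
    {"linear": [0.15,0,5.2],"rot": [0,0,0],"grip": 0.5},
    {"linear": [0.15,0,5.9],"rot": [0,0,0],"grip": 0.5},
    {"linear": [0.15,0,6.0],"rot": [0,0,0],"grip": 0.5},
    {"linear": [0.15,0,6.05],"rot": [0,0,0],"grip": 0.5},
    {"linear": [0.15,0,6.1],"rot": [0,0,0],"grip": 0.5},
    {"linear": [0.15,0,6.1],"rot": [0,0,0],"grip": 0.5}
  ]
}}

```text
time_s: 30.38
eef_pos: [0.5537, 0.1943, 0.0409]
tcp_rot: [[-0.111, 0.994, 0.002], [0.994, 0.111, 0.001], [0.0, 0.003, -1.0]]
contact_force: [-0.2, 0.2, -1.9]
width: 0.599
gripper_force: 63.1
```

{"op": "drive_tool", "data": {
  "steps": [
    {"linear": [0,0,0.05],"rot": [0,0,0],"grip": 0.5},
    {"linear": [0,0,0.08],"rot": [0,0,0],"grip": 0.5},
    {"linear": [0,0,0.08],"rot": [0,0,0],"grip": 0.5}
  ]
}}

```text
time_s: 30.75
eef_pos: [0.5534, 0.1942, 0.0396]
tcp_rot: [[-0.111, 0.994, 0.002], [0.994, 0.111, 0.001], [0.0, 0.002, -1.0]]
contact_force: [0.6, 0.6, -2.1]
width: 0.599
gripper_force: 63.1
```

{"op": "drive_tool", "data": {
  "steps": [
    {"linear": [-0.05,0,0.05],"rot": [0,0,0],"grip": 0.5},
    {"linear": [-0.05,0,0.1],"rot": [0,0,0],"grip": 0.5},
    {"linear": [-0.05,0,0.1],"rot": [0,0,0],"grip": 0.5}
  ]
}}

```text
time_s: 31.12
eef_pos: [0.5536, 0.1937, 0.039]
tcp_rot: [[-0.111, 0.994, 0.002], [0.994, 0.111, 0.001], [0.0, 0.002, -1.0]]
contact_force: [-0.9, -0.6, 6.0]
width: 0.601
gripper_force: 64.2
```

{"op": "drive_tool", "data": {
  "steps": [
    {"linear": [0,0,0.02],"rot": [0,0,0],"grip": 0.5},
    {"linear": [0,0,0],"rot": [0,0,0],"grip": 0.8},
    {"linear": [0,0,0],"rot": [0,0,0],"grip": 1},
    {"linear": [0,0,0],"rot": [0,0,0],"grip": 1},
    {"linear": [0,0,-4],"rot": [0,0,0],"grip": 1},
    {"linear": [-2,0,-8.5],"rot": [0,0,0],"grip": 1},
    {"linear": [-3,0,-8.5],"rot": [0,0,0],"grip": 1},
    {"linear": [-3,0,-8.5],"rot": [0,0,0],"grip": 1}
  ]
}}

```text
time_s: 32.12
eef_pos: [0.5566, 0.1633, 0.1235]
tcp_rot: [[-0.11, 0.994, 0.002], [0.994, 0.11, 0.001], [0.0, 0.002, -1.0]]
contact_force: [-0.2, 0.1, -0.3]
width: 0.998
gripper_force: 0.0
```

Run:
```python
from brass import *
w=brass(.052); o=observe();
t=snapshot("top"); cv2.imwrite("pics/top3.png",t[:,:,::-1])
c,e=blob(t,(0,190,120),(4,255,255),(110,200,205,275)); print("red",c,e,pix2w("top",[c],.012))
goto((.4885,.369,.12),down(92.1))
```

```text
tcp [0.55655434 0.16332337 0.12353333] w 84.79009368512628 F 0.0
[321.7 209.4  79.2  79.7] [0.5537 0.1947 0.052 ]Traceback (most recent call last):
  File "<stdin>", line 4, in <module>
  File "h.py", line 25, in blob
    m=cv2.inRange(h,np.array(lo),np.array(hi)); c=max(cv2.findContours(m,0,1)[0],key=cv2.contourArea)
                                                  ~~~^^^^^^^^^^^^^^^^^^^^^^^^^^^^^^^^^^^^^^^^^^^^^^^^
ValueError: max() iterable argument is empty
```

Spacer 2 is on centre (.5537,.1947). The red disc is hidden from the top camera by the arm; look with the wrist camera.

{"op": "drive_tool", "data": {
  "steps": [
    {"linear": [3,-1,-3],"rot": [0,0,0],"grip": 1},
    {"linear": [8,-4,-5],"rot": [0,0,0],"grip": 1},
    {"linear": [14,-7,-5],"rot": [0,0,0],"grip": 1},
    {"linear": [14,-7,-5],"rot": [0,0,0],"grip": 1},
    {"linear": [14,-7,-5],"rot": [0,0,0],"grip": 1}
  ]
}}

```text
time_s: 32.85
eef_pos: [0.4709, 0.2956, 0.1728]
tcp_rot: [[-0.113, 0.994, 0.001], [0.994, 0.113, -0.0], [-0.0, 0.001, -1.0]]
contact_force: [0.5, -0.7, 0.5]
width: 1.003
gripper_force: 0.0
```

Run:
```python
from brass import *
w=brass(.012,(0,150,90),(5,255,255)); cv2.imwrite("pics/w11.png",w[:,:,::-1]); print(w2pix("wrist",[[.489,.369,.012]]))
```

```text
tcp [0.47087511 0.29563606 0.17276855] w 85.21382208725417 F 0.0
[183.8 232.9  30.6 131.2] [0.343  0.2701 0.012 ]
[352.3 140.3  59.7  61.8] [0.4897 0.3708 0.012 ]
[[350.58060257 141.4904371 ]]
```

View pics/w11.png

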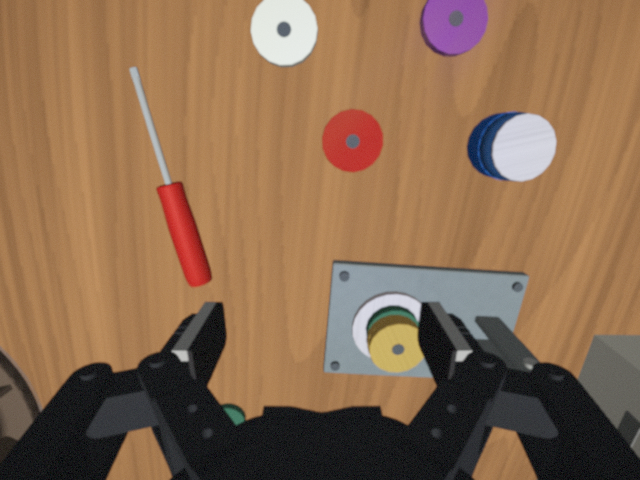

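Red disc is still where it was ((352,141), predicted (351,141)); the stack shows at (395,345). Go to the red disc.

Run:
```python
from h import *
goto((.4892,.3697,-.001),down(6.4))
```

```text
lin cm [ 7.23  2.58 17.38] rot deg [ 0.05  0.02 -0.01]
```

{"op": "drive_tool", "data": {
  "newtons": 30,
  "steps": [
    {"linear": [5,1.8,3],"rot": [0,0,0],"grip": 1},
    {"linear": [7.2,2.6,7],"rot": [0,0,0],"grip": 1},
    {"linear": [7.2,2.6,11],"rot": [0,0,0],"grip": 1},
    {"linear": [7.2,2.6,14],"rot": [0,0,0],"grip": 1},
    {"linear": [7.2,2.6,16.5],"rot": [0,0,0],"grip": 1},
    {"linear": [7.2,2.6,17.1],"rot": [0,0,0],"grip": 1},
    {"linear": [7.2,2.6,17.1],"rot": [0,0,0],"grip": 1},
    {"linear": [7.2,2.6,17.1],"rot": [0,0,0],"grip": 1}
  ]
}}

```text
time_s: 33.9
eef_pos: [0.4905, 0.3699, 0.0036]
tcp_rot: [[-0.11, 0.994, 0.003], [0.994, 0.11, 0.001], [0.001, 0.003, -1.0]]
contact_force: [-0.3, 0.8, -0.2]
width: 1.002
gripper_force: 0.0
```

Run:
```python
from brass import *
brass(.012,(0,150,90),(5,255,255)); goto((.4892,.3697,-.001),down(6.4))
```

```text
tcp [0.49049685 0.36986616 0.00364049] w 85.15162385747509 F 0.0
[ 16.4 407.4  44.5  67.7] [0.3324 0.2931 0.012 ]
[319.1 310.3 104.4 116.6] [0.4893 0.3732 0.012 ]
lin cm [-0.01 -0.12  0.47] rot deg [ 0.19 -0.06 -0.06]
```

{"op": "drive_tool", "data": {
  "newtons": 30,
  "steps": [
    {"linear": [0.05,-0.1,0.4],"rot": [0.1,0,0],"grip": 1},
    {"linear": [0.05,-0.1,0.4],"rot": [0.1,0,0],"grip": 1},
    {"linear": [0.05,-0.1,0.4],"rot": [0.1,0,0],"grip": 0.7},
    {"linear": [0.05,-0.1,0.4],"rot": [0.1,0,0],"grip": 0.55},
    {"linear": [0.05,-0.1,0.4],"rot": [0.1,0,0],"grip": 0.55}
  ]
}}

```text
time_s: 34.58
eef_pos: [0.4887, 0.3703, -0.001]
tcp_rot: [[-0.111, 0.994, 0.0], [0.994, 0.111, 0.001], [0.001, 0.0, -1.0]]
contact_force: [-1.1, -0.3, 6.3]
width: 0.614
gripper_force: 30.4
```

{"op": "drive_tool", "data": {
  "newtons": 60,
  "steps": [
    {"linear": [0,0,0],"rot": [0,0,0],"grip": 0.5},
    {"linear": [0,0,0],"rot": [0,0,0],"grip": 0.5},
    {"linear": [0,0,-2],"rot": [0,0,0],"grip": 0.5},
    {"linear": [0,0,-6],"rot": [0,0,0],"grip": 0.5},
    {"linear": [0,0,-10],"rot": [0,0,0],"grip": 0.5},
    {"linear": [0,0,-11],"rot": [0,0,0],"grip": 0.5},
    {"linear": [0,0,-11],"rot": [0,0,0],"grip": 0.5},
    {"linear": [0,0,-11],"rot": [0,0,0],"grip": 0.5}
  ]
}}

```text
time_s: 35.58
eef_pos: [0.4879, 0.3696, 0.1075]
tcp_rot: [[-0.111, 0.994, -0.001], [0.994, 0.111, -0.001], [-0.001, -0.002, -1.0]]
contact_force: [0.1, -0.0, -2.8]
width: 0.601
gripper_force: 63.9
```

Run:
```python
from brass import *
o=observe(); w=brass(o["eef_pos"][2]+.013,(0,150,90),(5,255,255)); goto((.5534,.194,.115),down(6.4))
g=cv2.cvtColor(w,cv2.COLOR_RGB2HSV)[285:345,285:360]; m=cv2.inRange(g,(0,0,0),(179,90,170)); mm=cv2.moments(m); 
if mm["m00"]: 
    c=(mm["m10"]/mm["m00"]+285,mm["m01"]/mm["m00"]+285); p=pix2w("wrist",[c],o["eef_pos"][2]+.013,o)[0]; print("dot",c,mm["m00"]/255,tool(p-o["eef_pos"],o))
```

```text
tcp [0.48790411 0.36961962 0.10747074] w 51.08841525381947 F 63.94668102264404
[130.  322.2  37.7  99.4] [0.403  0.3594 0.1205]
[321.9 313.6 112.6 119.9] [0.4879 0.3741 0.1205]
lin cm [-18.18   4.57  -0.77] rot deg [-0.11  0.04 -0.04]
dot (321.5527950310559, 321.2256728778468) 483.0 [ 0.07  0.03 -1.3 ]
```

{"op": "drive_tool", "data": {
  "steps": [
    {"linear": [-4,1,-1],"rot": [0,0,0],"grip": 0.5},
    {"linear": [-10,2.5,-1],"rot": [0,0,0],"grip": 0.5},
    {"linear": [-15,3.8,-1],"rot": [0,0,0],"grip": 0.5},
    {"linear": [-18.2,4.55,-0.8],"rot": [0,0,0],"grip": 0.5},
    {"linear": [-18.2,4.55,1],"rot": [0,0,0],"grip": 0.5},
    {"linear": [-18.2,4.55,1],"rot": [0,0,0],"grip": 0.5},
    {"linear": [-18.2,4.55,1],"rot": [0,0,0],"grip": 0.5}
  ]
}}

```text
time_s: 36.5
eef_pos: [0.5534, 0.1951, 0.0981]
tcp_rot: [[-0.112, 0.994, -0.001], [0.994, 0.112, 0.0], [0.0, -0.001, -1.0]]
contact_force: [-0.2, 0.2, -2.2]
width: 0.604
gripper_force: 63.9
```

Run:
```python
from h import *
goto((.5532,.1935,.053),down(6.4)); o=observe(); print(o["eef_pos"],o["width"]*85,o["gripper_force"])
```

```text
lin cm [-0.16 -0.03  4.51] rot deg [-0.06 -0.02  0.02]
[0.55338045 0.19512025 0.09810194] 51.315463657646326 63.85899782180786
```

{"op": "drive_tool", "data": {
  "steps": [
    {"linear": [-0.15,0,2],"rot": [0,0,0],"grip": 0.5},
    {"linear": [-0.15,0,3.8],"rot": [0,0,0],"grip": 0.5},
    {"linear": [-0.15,0,4.3],"rot": [0,0,0],"grip": 0.5},
    {"linear": [-0.15,0,4.4],"rot": [0,0,0],"grip": 0.5},
    {"linear": [-0.15,0,4.45],"rot": [0,0,0],"grip": 0.5},
    {"linear": [-0.15,0,4.5],"rot": [0,0,0],"grip": 0.5},
    {"linear": [-0.15,0,4.5],"rot": [0,0,0],"grip": 0.5}
  ]
}}

```text
time_s: 37.38
eef_pos: [0.5544, 0.1928, 0.0539]
tcp_rot: [[-0.111, 0.994, 0.001], [0.994, 0.111, 0.001], [0.0, 0.001, -1.0]]
contact_force: [0.5, 0.0, -2.4]
width: 0.601
gripper_force: 63.9
```

{"op": "drive_tool", "data": {
  "steps": [
    {"linear": [0,0,0.05],"rot": [0,0,0],"grip": 0.5},
    {"linear": [0,0,0.08],"rot": [0,0,0],"grip": 0.5},
    {"linear": [0,0,0.08],"rot": [0,0,0],"grip": 0.5}
  ]
}}

```text
time_s: 37.75
eef_pos: [0.5542, 0.1928, 0.0528]
tcp_rot: [[-0.111, 0.994, 0.0], [0.994, 0.111, 0.0], [0.0, 0.0, -1.0]]
contact_force: [-0.0, 0.2, -2.5]
width: 0.597
gripper_force: 63.9
```

{"op": "drive_tool", "data": {
  "steps": [
    {"linear": [0,-0.05,0.06],"rot": [0,0,0],"grip": 0.5},
    {"linear": [0,-0.05,0.12],"rot": [0,0,0],"grip": 0.5},
    {"linear": [0,-0.05,0.16],"rot": [0,0,0],"grip": 0.5},
    {"linear": [0,-0.05,0.16],"rot": [0,0,0],"grip": 0.5}
  ]
}}

```text
time_s: 38.25
eef_pos: [0.5537, 0.1928, 0.0514]
tcp_rot: [[-0.111, 0.994, 0.0], [0.994, 0.111, 0.0], [0.0, 0.0, -1.0]]
contact_force: [-1.2, -0.3, 3.1]
width: 0.6
gripper_force: 64.6
```

Contact at the expected height. Release and rise.

{"op": "drive_tool", "data": {
  "steps": [
    {"linear": [0,0,0.02],"rot": [0,0,0],"grip": 0.5},
    {"linear": [0,0,0],"rot": [0,0,0],"grip": 0.8},
    {"linear": [0,0,0],"rot": [0,0,0],"grip": 1},
    {"linear": [0,0,0],"rot": [0,0,0],"grip": 1},
    {"linear": [0,0,-4],"rot": [0,0,0],"grip": 1},
    {"linear": [-2,0,-8.5],"rot": [0,0,0],"grip": 1},
    {"linear": [-3,0,-8.5],"rot": [0,0,0],"grip": 1},
    {"linear": [-3,0,-8.5],"rot": [0,0,0],"grip": 1}
  ]
}}

```text
time_s: 39.25
eef_pos: [0.5569, 0.1624, 0.1361]
tcp_rot: [[-0.11, 0.994, 0.0], [0.994, 0.11, 0.0], [0.0, 0.0, -1.0]]
contact_force: [-0.3, 0.2, -1.1]
width: 0.999
gripper_force: 0.0
```

Run:
```python
from brass import *
w=brass(.064,(0,150,90),(5,255,255)); cv2.imwrite("pics/w12.png",w[:,:,::-1])
goto((.60,.10,.30),down(92.1)); goto((.706,.1985,.30),down(92.1))
```

```text
tcp [0.55686257 0.16235666 0.1360741 ] w 84.8776498231534 F 0.0
[321.6 207.6  77.7  79.8] [0.5537 0.1948 0.064 ]
[ 53.6  65.4  39.1 188.3] [0.3829 0.2655 0.064 ]
lin cm [ -6.7    3.62 -16.45] rot deg [-3.000e-02 -5.000e-02 -8.578e+01]
lin cm [  1.92  15.24 -16.46] rot deg [-3.000e-02 -5.000e-02 -8.578e+01]
```

Red cap measured on centre (.5537,.1948). Up, turn back, and over the clamp roller.

{"op": "drive_tool", "data": {
  "steps": [
    {"linear": [-2,1,-5],"rot": [0,0,-10],"grip": 1},
    {"linear": [-4,2,-10],"rot": [0,0,-20],"grip": 1},
    {"linear": [-6.7,3.6,-16],"rot": [0,0,-30],"grip": 1},
    {"linear": [-6.7,3.6,-16.5],"rot": [0,0,-40],"grip": 1},
    {"linear": [-6.7,3.6,-16.5],"rot": [0,0,-50],"grip": 0.75},
    {"linear": [-6.7,3.6,-16.5],"rot": [0,0,-60],"grip": 0.75},
    {"linear": [-6.7,3.6,-16.5],"rot": [0,0,-70],"grip": 0.75},
    {"linear": [-6.7,3.6,-16.5],"rot": [0,0,-80],"grip": 0.75}
  ]
}}

```text
time_s: 40.3
eef_pos: [0.5997, 0.1008, 0.2996]
tcp_rot: [[-0.998, 0.057, -0.002], [0.057, 0.998, 0.0], [0.002, 0.0, -1.0]]
contact_force: [0.2, 0.8, -0.3]
width: 0.752
gripper_force: 0.0
```

Run:
```python
from h import *
goto((.706,.1983,.305),down(92.1)); t=snapshot("top")
m=cv2.inRange(cv2.cvtColor(t,cv2.COLOR_RGB2HSV),(8,180,150),(18,255,255))
for c in cv2.findContours(m,0,1)[0]:
    if cv2.contourArea(c)>30: u=cv2.minAreaRect(c)[0]; print(u,pix2w("top",[u],.234))
```

```text
lin cm [-10.05  10.34  -0.56] rot deg [ 0.01 -0.13 -5.39]
```

{"op": "drive_tool", "data": {
  "steps": [
    {"linear": [-4,4,-0.5],"rot": [0,-0.1,-5.4],"grip": 0.75},
    {"linear": [-8,8,-0.5],"rot": [0,-0.1,-5.4],"grip": 0.75},
    {"linear": [-10,10.3,-0.5],"rot": [0,-0.1,-5.4],"grip": 0.75},
    {"linear": [-10,10.3,-0.5],"rot": [0,-0.1,-5.4],"grip": 0.75},
    {"linear": [-10,10.3,-0.5],"rot": [0,-0.1,-5.4],"grip": 0.75}
  ]
}}

```text
time_s: 40.98
eef_pos: [0.7058, 0.1967, 0.305]
tcp_rot: [[-1.0, -0.029, -0.0], [-0.029, 1.0, -0.0], [0.0, -0.0, -1.0]]
contact_force: [-0.3, -0.4, 0.5]
width: 0.752
gripper_force: 0.0
```

Run:
```python
from h import *
o=observe();print(o["eef_pos"]); goto((.7055,.1983,.2197),down(92.1)); w=snapshot("wrist"); print(w2pix("wrist",[[.703,.199,.2365]],o))
m=cv2.inRange(cv2.cvtColor(w,cv2.COLOR_RGB2HSV),(8,180,100),(18,255,255))
for c in cv2.findContours(m,0,1)[0]:
    if cv2.contourArea(c)>200: u=cv2.minAreaRect(c); print(u,pix2w("wrist",[u[0]],.2365,o))
```

```text
[0.70579043 0.19665584 0.30495537]
lin cm [0.02 0.17 8.53] rot deg [-0.02 -0.01 -0.41]
[[323.79754616 250.93065183]]
((147.88870239257812, 335.2683410644531), (14.951171875, 64.25695037841797), 43.78112030029297) [[0.77316545 0.07099    0.2365    ]]
((324.5, 255.5), (7.0, 53.0), 90.0) [[0.70621793 0.19956736 0.2365    ]]
((324.0, 243.5), (11.0, 54.0), 90.0) [[0.69780333 0.19897287 0.2365    ]]
```

The wrist view puts the roller at ~(.702,.199,.236), as expected. Descend and grip.

{"op": "drive_tool", "data": {
  "newtons": 40,
  "steps": [
    {"linear": [0.25,0.2,4],"rot": [0,0,-0.4],"grip": 0.75},
    {"linear": [0.25,0.2,7.5],"rot": [0,0,-0.4],"grip": 0.75},
    {"linear": [0.25,0.2,8.6],"rot": [0,0,-0.4],"grip": 0.75},
    {"linear": [0.25,0.2,8.6],"rot": [0,0,-0.4],"grip": 0.75},
    {"linear": [0.25,0.2,8.6],"rot": [0,0,-0.4],"grip": 0.3},
    {"linear": [0.25,0.2,8.6],"rot": [0,0,-0.4],"grip": 0.3},
    {"linear": [0.25,0.2,8.6],"rot": [0,0,-0.4],"grip": 0.3}
  ]
}}

```text
time_s: 41.9
eef_pos: [0.7049, 0.1984, 0.2221]
tcp_rot: [[-0.999, -0.038, 0.004], [-0.038, 0.999, 0.0], [-0.004, 0.0, -1.0]]
contact_force: [-0.4, -3.3, 5.9]
width: 0.408
gripper_force: 39.4
```

Run:
```python
from arc import *
o=observe();print(o["eef_pos"],o["width"],o["gripper_force"])
arc((.6530,.1972,.092),2.1,.15,1.9,[1.7,1.5,1.3,1.1,.9,.7,.5,.3,.2,.1,.0,-.07,-.1],-.019)
```

```text
[0.70487721 0.19840421 0.22210508] 0.40835350630545186 39.39031362533569
err now cm [0.34 0.07 0.71]
1.7 [ 2.91  0.   -0.69]
1.5 [ 5.91  0.01 -0.79]
1.3 [ 8.86  0.01 -0.3 ]
1.1 [1.166e+01 1.000e-02 7.800e-01]
0.9 [1.418e+01 1.000e-02 2.380e+00]
0.7 [1.634e+01 1.000e-02 4.460e+00]
0.5 [18.04  0.02  6.93]
0.3 [19.22  0.02  9.68]
0.2 [19.6   0.02 11.13]
0.1 [19.83  0.02 12.61]
0.0 [19.91  0.02 14.11]
-0.07 [19.88  0.02 15.16]
-0.1 [1.984e+01 1.000e-02 1.561e+01]
```

{"op": "drive_tool", "data": {
  "steps": [
    {"linear": [2.9,0,-0.7],"rot": [0,0,0],"grip": 0.3},
    {"linear": [5.9,0,-0.8],"rot": [0,0,0],"grip": 0.3},
    {"linear": [8.9,0,-0.3],"rot": [0,0,0],"grip": 0.3},
    {"linear": [11.7,0,0.8],"rot": [0,0,0],"grip": 0.3},
    {"linear": [14.2,0,2.4],"rot": [0,0,0],"grip": 0.3},
    {"linear": [16.3,0,4.5],"rot": [0,0,0],"grip": 0.3},
    {"linear": [17.6,0,6.3],"rot": [0,0,0],"grip": 0.3},
    {"linear": [18.2,0,7.3],"rot": [0,0,0],"grip": 0.3}
  ]
}}

```text
time_s: 42.9
eef_pos: [0.5207, 0.191, 0.147]
tcp_rot: [[-0.999, -0.038, 0.0], [-0.038, 0.999, -0.001], [-0.0, -0.001, -1.0]]
contact_force: [-7.0, -8.8, 5.9]
width: 0.411
gripper_force: 49.6
```

Run:
```python
from arc import *
o=observe();print(o["eef_pos"],o["width"],o["gripper_force"])
arc((.6530,.1972,.092),2.1,.15,.47,[.4,.3,.2,.1,.0,-.07,-.1],-.014)
```

```text
[0.52072519 0.19096449 0.14702997] 0.4112772670614024 49.593170285224915
err now cm [0.13 0.14 0.11]
0.4 [0.44 0.   0.95]
0.3 [0.96 0.   2.36]
0.2 [1.33 0.01 3.81]
0.1 [1.55 0.01 5.3 ]
0.0 [1.63 0.01 6.79]
-0.07 [1.59 0.01 7.84]
-0.1 [1.55 0.01 8.29]
```

Slowly down until nearly touching.

{"op": "drive_tool", "data": {
  "steps": [
    {"linear": [0.5,0.1,1],"rot": [0,0,0],"grip": 0.3},
    {"linear": [1.0,0.1,2.4],"rot": [0,0,0],"grip": 0.3},
    {"linear": [1.4,0.1,3.8],"rot": [0,0,0],"grip": 0.3},
    {"linear": [1.6,0.1,5.3],"rot": [0,0,0],"grip": 0.3},
    {"linear": [1.65,0.1,6.5],"rot": [0,0,0],"grip": 0.3},
    {"linear": [1.65,0.1,7.2],"rot": [0,0,0],"grip": 0.3},
    {"linear": [1.65,0.1,7.5],"rot": [0,0,0],"grip": 0.3},
    {"linear": [1.65,0.1,7.5],"rot": [0,0,0],"grip": 0.3}
  ]
}}

```text
time_s: 43.9
eef_pos: [0.5041, 0.1905, 0.0717]
tcp_rot: [[-0.999, -0.038, -0.002], [-0.038, 0.999, -0.002], [0.002, -0.002, -1.0]]
contact_force: [-7.2, -17.8, 1.9]
width: 0.406
gripper_force: 50.7
```

{"op": "drive_tool", "data": {
  "steps": [
    {"linear": [-0.05,0,0.2],"rot": [0,0,0],"grip": 0.3},
    {"linear": [-0.05,-0.1,0.4],"rot": [0,0,0],"grip": 0.3},
    {"linear": [-0.05,-0.1,0.6],"rot": [0,0,0],"grip": 0.3},
    {"linear": [-0.05,-0.1,0.6],"rot": [0,0,0],"grip": 0.3}
  ]
}}

```text
time_s: 44.4
eef_pos: [0.5046, 0.1903, 0.0658]
tcp_rot: [[-0.999, -0.038, -0.002], [-0.038, 0.999, -0.001], [0.002, -0.001, -1.0]]
contact_force: [-10.3, -7.9, 1.3]
width: 0.409
gripper_force: 50.6
```

{"op": "drive_tool", "data": {
  "steps": [
    {"linear": [-0.05,0,0.1],"rot": [0,0,0],"grip": 0.3},
    {"linear": [-0.05,0,0.1],"rot": [0,0,0],"grip": 0.6},
    {"linear": [-0.05,0,0.1],"rot": [0,0,0],"grip": 0.8},
    {"linear": [-0.05,0,0.1],"rot": [0,0,0],"grip": 0.8},
    {"linear": [-0.05,0,-2],"rot": [0,0,0],"grip": 0.8},
    {"linear": [-0.05,0,-6],"rot": [0,0,0],"grip": 0.8},
    {"linear": [-0.05,0,-12],"rot": [0,0,0],"grip": 0.8},
    {"linear": [2,-6,-15],"rot": [0,0,0],"grip": 0.8}
  ]
}}

```text
time_s: 45.4
eef_pos: [0.4931, 0.1388, 0.2158]
tcp_rot: [[-0.999, -0.041, 0.008], [-0.041, 0.999, 0.002], [-0.008, 0.002, -1.0]]
contact_force: [1.3, -1.1, -0.7]
width: 0.801
gripper_force: 0.0
```

{"op": "drive_tool", "data": {
  "steps": [
    {"linear": [0,-6,0],"rot": [0,0,0],"grip": 0.8},
    {"linear": [0,-12,0],"rot": [0,0,0],"grip": 0.8},
    {"linear": [0,-18,0],"rot": [0,0,0],"grip": 0.8},
    {"linear": [0,-24,0],"rot": [0,0,0],"grip": 0.8},
    {"linear": [0,-28,0],"rot": [0,0,0],"grip": 0.8},
    {"linear": [0,-30,0],"rot": [0,0,0],"grip": 0.8},
    {"linear": [0,-30,0],"rot": [0,0,0],"grip": 0.8},
    {"linear": [0,-30,0],"rot": [0,0,0],"grip": 0.8}
  ]
}}

```text
time_s: 46.4
eef_pos: [0.5017, -0.1616, 0.2124]
tcp_rot: [[-0.999, -0.038, 0.002], [-0.038, 0.999, 0.001], [-0.002, 0.001, -1.0]]
contact_force: [-1.1, 0.9, 0.5]
width: 0.803
gripper_force: 0.0
```

Run:
```python
from h import *
o=observe(); print(o["eef_pos"],o["contact_force"],o["time_s"])
t=snapshot("top"); s=snapshot("scene")
a=cv2.resize(t[100:270,150:350],(400,340),interpolation=2); b=cv2.resize(s[200:320,340:480],(397,340),interpolation=2)
cv2.imwrite("pics/f.png",np.hstack([a,b])[:,:,::-1])
c,e=blob(t,(0,190,120),(4,255,255),(215,180,265,235)); print(c,e,pix2w("top",[c],.064))
```

```text
[ 0.5017354  -0.1616066   0.21239926] [-1.13754539  0.9224762   0.47457914] 46.4Traceback (most recent call last):
  File "<stdin>", line 6, in <module>
  File "h.py", line 26, in blob
    c=cv2.convexHull(c); e=cv2.fitEllipse(c); return (e[0][0]+x0,e[0][1]+y0),e[1]
                           ~~~~~~~~~~~~~~^^^
cv2.error: OpenCV(4.12.0) /io/opencv/modules/imgproc/src/shapedescr.cpp:361: error: (-201:Incorrect size of input array) There should be at least 5 points to fit the ellipse in function 'fitEllipseNoDirect'
```

View pics/f.png

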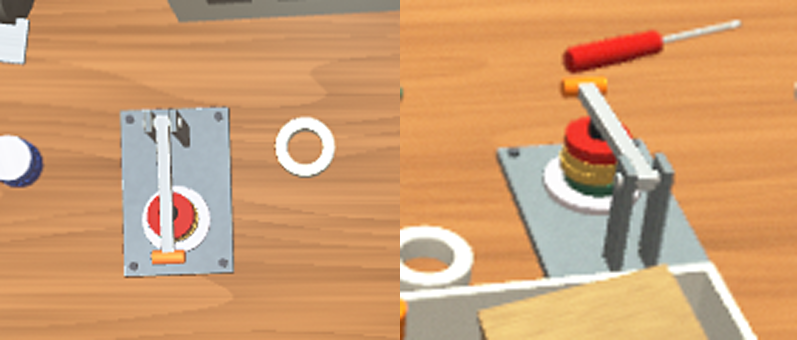

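The view shows the arm down on the red cap, stack upright: red at crop ~(171,214) with a sliver of brass at lower right. I'll check the red and brass centres numerically.

Run:
```python
from h import *
t=snapshot("top"); h=cv2.cvtColor(t,cv2.COLOR_RGB2HSV); x0,y0,x1,y1=215,185,265,224
m=cv2.inRange(h,(0,150,80),(7,255,255))|cv2.inRange(h,(174,150,80),(179,255,255)); 
p=np.argwhere(m[y0:y1,x0:x1])[:,::-1]+[x0,y0]
c,r=cv2.minEnclosingCircle(p.astype(np.float32)); print(len(p),c,r,pix2w("top",[c],.064), "expect px",w2pix("top",[[.554,.1937,.064]]),"r",27/2.37)
m=cv2.inRange(h,(0,0,0),(179,255,255))
```

```text
250 (235.0, 207.0) 11.70479965209961 [[0.55429144 0.19242605 0.064     ]] expect px [[234.4389385  207.12473931]] r 11.39240506329114
```

Cap is within ~1.5 mm of centre. Arm is clear and still; handing in.

```bash
python3 -c "
from plant import *
print(hand_in())"
```

```text
the job is handed in; nothing more can be done
None
```

The stack (green base, both brass spacers, red cap) is built within about 2 mm of centre, the clamp foot is down on the cap, the lid was left open, and the job is handed in. One risk: a misplaced first grasp on the second spacer gave a measured tool force of about 140 N, above the 120 N wrist limit, and the hand-in returned no verdict, so the run may be judged failed for that.

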